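Lay a sampling tube window up and clamp it

ROBOT

A 6-joint arm with a two-finger parallel gripper is mounted at the origin on the work surface. World frame = base frame: x ahead of the robot, y to its left, z up, the work surface at z = 0. Lengths are in mm, angles in degrees, forces in N, time in s.
With the tool pointing down it reaches from about 325 to 775 mm from the base axis. Payload 5.5 kg.
Tool frame: the origin (TCP) lies at the very end of the fingers, on their centre line; the grasp point (between the pads) lies 19 mm behind it; y points along the fingers, z is the direction in which the jaws open and shut, and the axes are right-handed (so a half turn about y gives the same grasp; the last joint's range is limited). The gripper opens to 88 mm and grips with 3 to 60 N. Pads are 20 mm wide; open, the fingers measure 115 mm over their backs; the gripper's body (75 mm by 178 mm) begins 61 mm behind the grasp point.
Start: joints at [72.955, 5.22, 70.514, -0, 104.267, -3.249], TCP at [143.091, 582.702, 222.631] pointing down, gripper open.
Joint ranges: [-164.24, 164.24], [-49.07, 125.15], [9.68, 141.18], [-86.29, 266.29], [3.28, 154.24], [-151.56, 151.56]. Speed limits (degrees/s): [147.25, 147.25, 172.46, 180, 180, 180].

INTERFACE

Orientations are given as [roll, pitch, yaw] about the fixed x, y, z axes, in that order (R = Rz(yaw) Ry(pitch) Rx(roll)).
In Python, from workcell import bot, imaging gives the robot as it stands.
- The arm moves only by the shell command python3 -m pendant 'ROWS' [FORCE]. ROWS is JSON, a list of rows, each an object with "twist": the turn, a rotation vector about the world's x, y, z in degrees, a list of three; "xyz": the shift along the world's x, y, z in cm, a list of three; "jaw": the finger opening in cm, from 0 to 8.78. In form: [{"twist": [ax, ay, az], "xyz": [x, y, z], "jaw": jaw}, ...]. A call has 1 to 5 rows; each row shifts and turns the commanded pose from where the row before left it; what a row does not reach is not made up. A row lasts 1/8 s, in which the tool goes at most 62.5 mm and 10.7 degrees, less where a joint would pass 70% of its speed; a pose out of reach is approached as far as the arm can. A call with a gripper value outside its range is refused whole. The fingers move at their own pace and stop on an object; FORCE is the grip in N (left out, the last holds). Time passes only in rows, so rows that do not move let the fingers close. It gives the time, the measured TCP pose, the force and the opening at its end, in the units of the state.
- bot.get_obs(): the state, without advancing time (a new reading comes with each control period).
- imaging.grab_frame(name): name is "scene" or "top" or "wrist"; returns a dict with "pixels" (420x560x3 uint8, red, green, blue), "vertical_fov" (degrees; the focal length in pixels is half the picture's height over the tangent of half this angle, whatever the lens; pixels are square), "cx", "cy" (the principal point, pixels), "origin" and "orientation" of the camera in the world. Camera axes: x right, y down, z forward; pixel columns grow to the right and rows downward; lengths in mm; the calibration is good to about 2 mm. A picture is of the moment at which its call begins. There is no depth.
- bot.hand_in(): hands the job in, once; it reports no verdict.
The state is a dict: "time": time; "q": joint angles; "joint_vel": joint speeds; "joint_efforts": joint torques, N m; "position": TCP position; "eef_rot": TCP orientation; "ft_force": force on the tool from outside, world axes, zero at the start; "wrist_torque": the same for the moment, N m; "gripper_width": finger opening in mm.
Only numpy, scipy, OpenCV 4.12 (cv2) and the standard library are available. Lean on these libraries where they do the work, as an engineer would, in place of code of your own. Each camera call takes 0.05 s, during which the arm holds its last target.

TASK

The steel sampling tube lies in its two V-blocks; it is to be held for scraping out. Push it along until its end is home against the end stop and roll it in the V-blocks, without lifting it out, until its window faces straight up. Then swing the toggle clamp's handle fully down so that the tube is held like that, let go, and leave the bottles and other things round the cradle alone.

Things in the scene. Friction and masses are not known exactly. Their poses are not given: they have to be found in the camera images.
- cradle_seat (a point): Point of the fixed cradle where the tube's origin belongs: on the line where the tube's axis lies in the V-blocks, 53 mm above the bench. Axes: y level along the V-blocks towards the end stop, x level across them towards the clamp, z up. The V-blocks (white plastic, 28 mm long, 60 mm wide, tops 45 mm above the bench) are centred at y = -70 and +74 mm.
- cradle: Fixed aluminium base plate of the V-blocks, 10 mm thick, 262 mm along its y, x from -47 to +97 mm; origin on the bench right below cradle_seat, same axes. A block and the toggle clamp stand on it at x 37 to 83 mm, y 52 to 96 mm. The clamp arm, when open, points up to 150 mm above the bench there; shut, its rubber pad presses on the tube's top at y = +74 mm.
- stop_face (a point): Middle of the face of the steel end stop that the tube's bevelled end shall touch; the stop is an upright plate 70 mm wide, 80 mm high, 120 mm along +y from cradle_seat; same axes.
- tube: Loose steel sampling tube, 240 mm long, 40 mm diameter, about 0.6 kg. Origin on its axis at mid-length; y along the axis to the bevelled end that goes to the stop; z out through the middle of the window: an opening 25 mm wide, from y = -22 to 52 mm (3 mm wall). Round from -94 to -22. It starts 14 to 30 mm short of the stop, window any way but up. Its top is 73 mm above the bench.
- tube_head (a point): Centre of the tube's free end face, 120 mm along -y from the tube's origin, same axes. The 26 mm at this end are a round head of 46 mm diameter with a dark 9 mm cross hole right through it in line with the window. The tube slides and turns easily in the slippery V-blocks: fingertips pressed on its top with 5 to 15 N and drawn sideways roll it. It stays where it is left.
- clamp_handle (a joint): Angle of the clamp's handle in rad: 0 open (steep, 66 degrees above level), 0.95 fully down (11 degrees above level, locked). Its axis runs along the cradle's y. It swings down away from the tube, towards the cradle's +x, and brings the clamp arm down onto the tube. It stays where it is left and takes 3 to 6 N at the grip.
- handle_pivot (a point): Fixed point on the handle's hinge axis, 84 mm above the bench; axes as cradle_seat. At joint value q the handle points from here along (cos a, 0, sin a) of these axes, a = 1.15 - q.
- handle_grip (a point): Point on the middle line of the handle's black round grip, 85 mm from the pivot; the grip is 18 mm thick and reaches from 37 to 117 mm from the pivot.
- bottle_tall: Loose brown bottle, 62 mm diameter, 112 mm high, origin under its foot. Bystander, leave alone.
- bottle_short: Loose brown bottle, 56 mm diameter, 90 mm high, origin under its foot. Bystander, leave alone.
- scraper: Loose spatula, 170 mm long, lying in front of the cradle. Bystander, leave alone.
- brush: Loose brush, 160 mm long, lying beyond the stop. Bystander, leave alone.
- tin: Loose round aluminium sample tin, 64 mm diameter, 36 mm high, origin underneath. Bystander, leave alone.
- cap_a: Loose plastic bottle cap, 38 mm diameter, 15 mm high. Bystander, leave alone.
- cap_b: Loose plastic bottle cap, 38 mm diameter, 15 mm high. Bystander, leave alone.

How it is judged:
By the outcome, as a careful person would: the job done as asked, in the order asked, and still so for the second after the job is handed in, with the robot touching nothing.
It also fails if it takes over 64 s, if anything falls off the work surface, if the arm or the gripper's body presses on something with over 40 N, if the wrist force passes 120 N, or if a joint passes its speed limit or range.

## Working session

There is one attempt and no reset: what is moved stays moved. The work goes in short steps, Python scripts to look and compute and a shell command to move; the robot and the scene stay as the last step left them, time stands still between calls to the robot, and variables do not carry over. Pictures are saved under pics/ and viewed, and the job is handed in when it is done.

```bash
ls -la; mkdir -p pics
python3 - <<'E'
from workcell import bot, imaging
import cv2
print(bot.get_obs())
for n in ["scene","top","wrist"]:
    f=imaging.grab_frame(n)
    cv2.imwrite(f"pics/{n}0.png",f["pixels"][:,:,::-1])
    print(n,{k:v for k,v in f.items() if k!="pixels"})
E
```

```text
total 12
drwxr-xr-x  3 agent agent 4096 Dec  6 04:05 .
drwxr-xr-x 23 root  root  4096 Dec  6 04:05 ..
drwxr-xr-x  2 agent agent 4096 Dec  6 04:05 pics
{'time': 0.0, 'q': array([ 7.29541587e+01,  5.26302359e+00,  7.05799185e+01,  1.59845593e-05,
        1.04267383e+02, -3.24876444e+00]), 'joint_vel': array([-0.00822262,  0.00222835, -0.09123409, -0.01243463,  0.02900726,
       -0.1256856 ]), 'joint_efforts': array([ 5.53533641e-05, -4.46449220e+01, -4.06443179e+01,  6.97284169e-02,
        2.94166803e-02, -1.46218495e-04]), 'position': array([143.00702018, 582.40702132, 221.52710213]), 'eef_rot': array([-9.01101466e+01,  6.26771635e-03, -1.37970790e+01]), 'ft_force': array([-0.41187103,  0.67867706, -0.79112549]), 'wrist_torque': array([0.01956368, 0.00877538, 0.00265925]), 'gripper_width': 87.98663863502148}
scene {'vertical_fov': 42.49876359488511, 'cx': 275.0489734732672, 'cy': 206.2150300243299, 'origin': array([ 893.68755473, -306.96187506, 1041.37915306]), 'orientation': array([-1.50193251e+02, -2.36622518e-02,  4.70103998e+01])}
top {'vertical_fov': 47.506280088729795, 'cx': 276.0924003342415, 'cy': 212.9396394192771, 'origin': array([428.9305832 ,  52.87294002, 954.01102811]), 'orientation': array([-172.33271811,   -0.62923378,  -88.78310568])}
wrist {'vertical_fov': 65.22068206184154, 'cx': 279.9584689738813, 'cy': 209.25566562779437, 'origin': array([ 63.36847762, 601.80760398, 383.96779353]), 'orientation': array([1.62497307e+02, 7.78393012e-02, 7.61262346e+01])}
```

View pics/scene0.png

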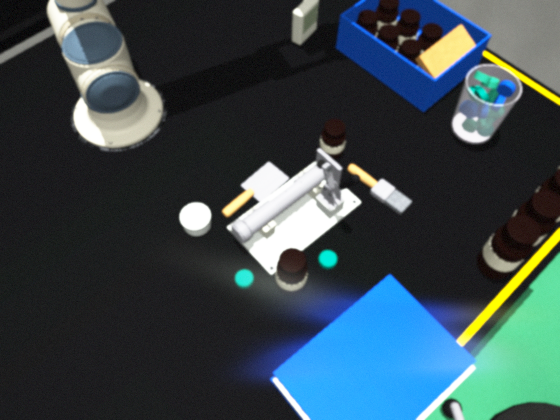

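View pics/top0.png

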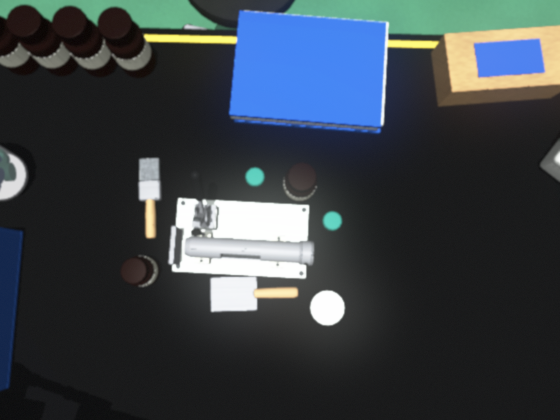

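View pics/wrist0.png

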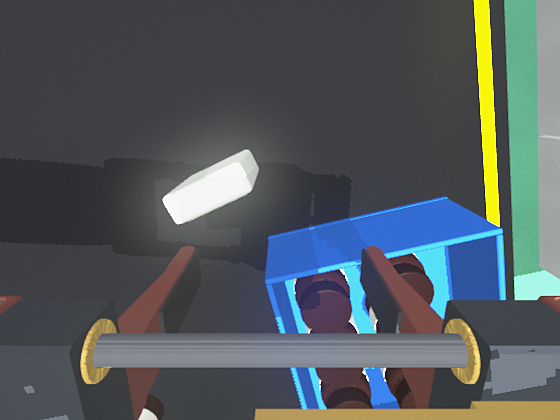

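```bash
cat > h.py <<'E'
from workcell import bot, imaging
import cv2, numpy as np
from scipy.spatial.transform import Rotation as R
def Rm(rpy): return R.from_euler('xyz',rpy,degrees=True).as_matrix()
def foc(f): return 210/np.tan(np.radians(f["vertical_fov"]/2))
def proj(f,P):
    p=(np.atleast_2d(P)-f["origin"])@Rm(f["orientation"])
    return np.c_[f["cx"]+foc(f)*p[:,0]/p[:,2], f["cy"]+foc(f)*p[:,1]/p[:,2]]
def ray(f,uv):
    d=np.array([(uv[0]-f["cx"])/foc(f),(uv[1]-f["cy"])/foc(f),1]); return Rm(f["orientation"])@d
def atz(f,uv,z):
    d=ray(f,uv); return f["origin"]+d*(z-f["origin"][2])/d[2]
def crop(f,name,x0,y0,w,h,s):
    im=f["pixels"][y0:y0+h,x0:x0+w,::-1]
    cv2.imwrite(f"pics/{name}.png",cv2.resize(im,None,fx=s,fy=s,interpolation=cv2.INTER_CUBIC))
E
python3 - <<'E'
from h import *
f=imaging.grab_frame("top"); crop(f,"top1",120,150,220,160,3.6)
f=imaging.grab_frame("scene"); crop(f,"scene1",200,110,220,160,3.6)
E
```

```text
(no output)
```

View pics/top1.png

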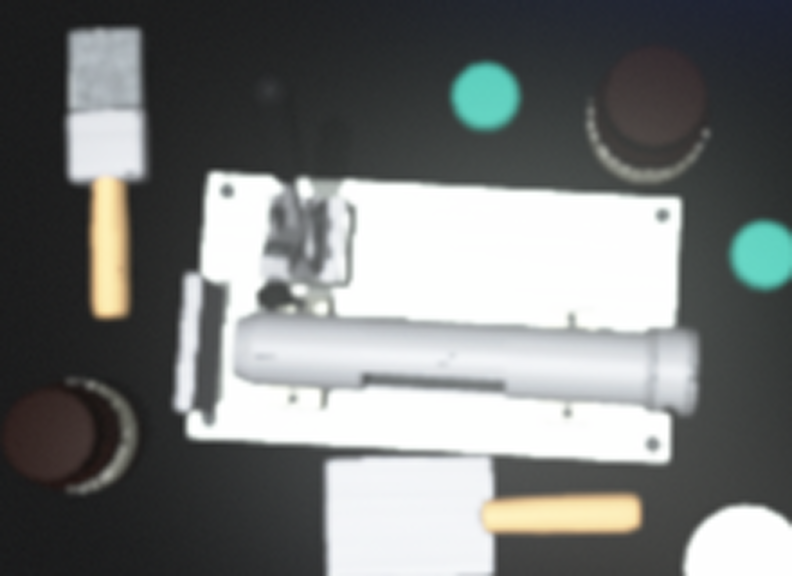

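View pics/scene1.png

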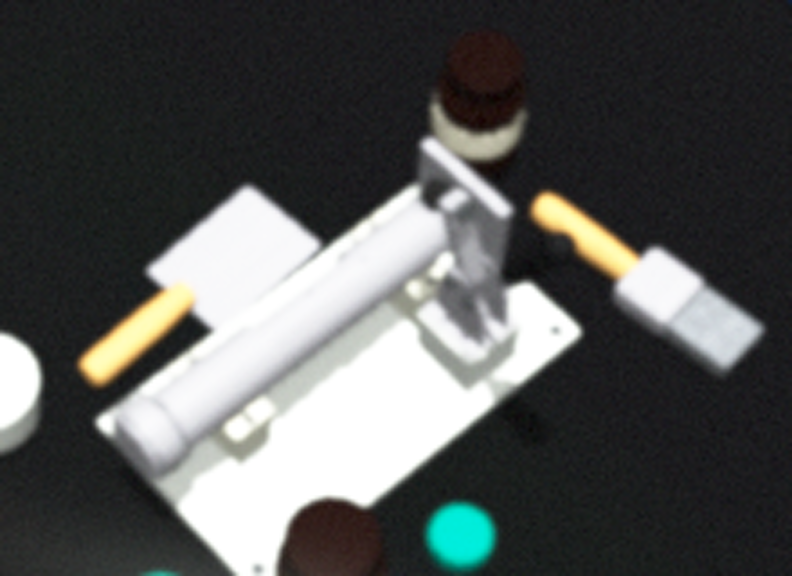

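```bash
cat > m.py <<'E'
from h import *
from scipy.optimize import least_squares
f=imaging.grab_frame("top"); g=imaging.grab_frame("scene")
T=lambda u,v:(120+(u+.5)/3.6-.5,150+(v+.5)/3.6-.5)
S=lambda u,v:(200+(u+.5)/3.6-.5,110+(v+.5)/3.6-.5)
c=[T(208,172),T(682,198),T(670,464),T(188,438)]
P=np.array([atz(f,p,10) for p in c])
print(P.round(1)); print([np.linalg.norm(P[i]-P[i-1]).round(1) for i in range(4)])
yaw=np.degrees(np.arctan2(*(-( (P[0]+P[3]-P[1]-P[2])/2)[:2]*[1,-1])))
print('yaw',yaw, np.degrees(np.arctan2(*((P[0]+P[1]-P[2]-P[3])[:2][::-1]))))
def w(o,yaw,p):
    a=np.radians(yaw); p=np.atleast_2d(p); return np.c_[o[0]+np.cos(a)*p[:,0]-np.sin(a)*p[:,1],o[1]+np.sin(a)*p[:,0]+np.cos(a)*p[:,1],p[:,2]]
M=np.array([[97,131,10],[97,-131,10],[-47,-131,10],[-47,131,10.]])
r=least_squares(lambda s:(proj(f,w(s[:2],s[2],M))-c).ravel(),[430,50,0]); print(r.x,r.fun.round(1))
print('stop front top edge', proj(f,w(r.x,r.x[2],[[35,120,80],[-35,120,80],[35,120,10],[-35,120,10]])), 'meas', T(205,275),T(190,412),T(228,283),T(214,424))
print('V-blocks etc scene check', proj(g,w(r.x,r.x[2],[[97,131,10],[-47,-131,10]])),'meas',S(582,332),S(97,422))
E
python3 m.py
```

```text
[[583.1 243.2  10. ]
 [574.5 -20.5  10. ]
 [427.8 -15.7  10. ]
 [436.2 246.9  10. ]]
[np.float64(146.9), np.float64(263.9), np.float64(146.8), np.float64(262.8)]
yaw -1.852401529869784 -1.6557107786385497
[480.32495415 114.27630294  -1.80628438] [ 0.5  0.8 -0.4  0.7 -0.3 -0.8  0.2 -0.6]
stop front top edge [[173.83754186 225.575437  ]
 [170.70237613 263.82232281]
 [180.94725786 229.35920599]
 [178.11535539 264.81157952]] meas (176.58333333333331, 226.02777777777777) (172.41666666666666, 264.0833333333333) (182.97222222222223, 228.25) (179.08333333333331, 267.41666666666663)
V-blocks etc scene check [[360.16988311 201.52090078]
 [226.8845225  227.2155743 ]] meas (361.30555555555554, 201.86111111111111) (226.58333333333334, 226.86111111111111)
```

```bash
python3 -m pendant '[{"twist":[0,0,-7.8],"xyz":[3.2,-4.8,1],"jaw":0},{"twist":[0,0,-7.8],"xyz":[3.3,-5.2,0.5],"jaw":0},{"twist":[0,0,-7.8],"xyz":[3.3,-5.2,0],"jaw":0},{"twist":[0,0,-7.8],"xyz":[3.3,-5.2,0],"jaw":0},{"twist":[0,0,-7.8],"xyz":[3.3,-5.2,0],"jaw":0}]' && python3 -m pendant '[{"twist":[0,0,-7.8],"xyz":[3.3,-5.2,0],"jaw":0},{"twist":[0,0,-7.8],"xyz":[3.3,-5.2,0],"jaw":0},{"twist":[0,0,-7.8],"xyz":[3.3,-5.2,0],"jaw":0},{"twist":[0,0,-7.8],"xyz":[3.3,-5.2,0],"jaw":0},{"twist":[0,0,-7.8],"xyz":[3.3,-5.2,0],"jaw":0}]'
```

```text
time: 0.98
position: [307.7, 325.0, 237.8]
eef_rot: [-90.0, -0.0, -53.0]
ft_force: [-0.6, 0.2, 0.6]
gripper_width: 41.2
time: 1.6
position: [472.9, 64.8, 237.9]
eef_rot: [-89.9, 0.0, -92.1]
ft_force: [0.7, 0.9, 0.7]
gripper_width: 0.8
```

Run:
```python
from h import *
f=imaging.grab_frame("wrist"); print(bot.get_obs()['position'],f['origin'],f['orientation']); crop(f,"w1",0,0,560,420,1.4)
```

```text
[475.38148277  58.73938816 236.79385948] [476.40167855 146.87657753 400.3086152 ] [ 1.62566387e+02 -1.05238748e-01 -2.13904980e+00]
```

View pics/w1.png

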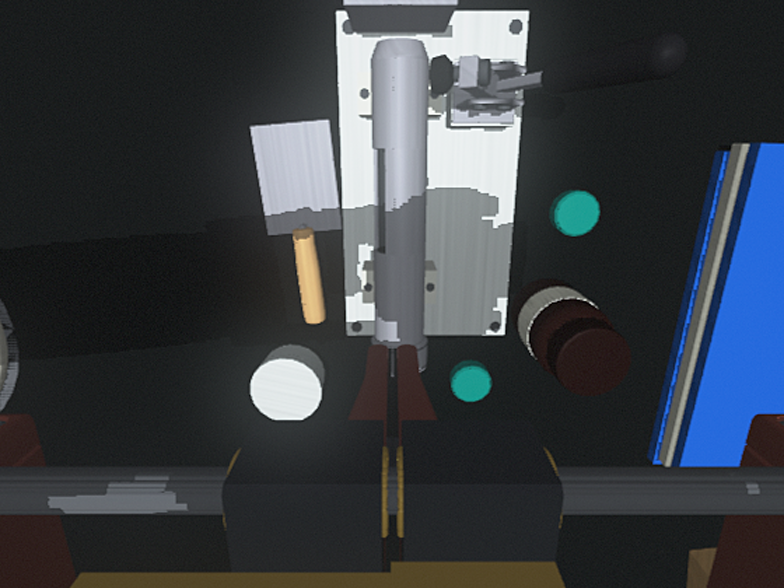

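Run:
```python
from h import *
f=imaging.grab_frame("wrist")
np.set_printoptions(suppress=True)
W=lambda u,v:((u+.5)/1.4-.5,(v+.5)/1.4-.5)
for n,p,z in [("fl",(336,11),10),("fr",(529,11),10),("nr",(508,335),10),("nl",(344,336),10),("stopL",(362,32),10),("stopR",(449,32),10),("bevel end",(399,39),60),("bevelshoulderL",(372,57),53),("R",(428,57),53),("winedge far",(378,149),53),("winedge near",(381,252),60),("handle end",(668,52),191)]:
    print(n,atz(f,W(*p),z).round(1))
crop(f,"w2",220,0,160,150,5); crop(f,"w3",230,130,110,130,4.6)
```

```text
fl [443.8 239.3  10. ]
fr [586.9 232.3  10. ]
nr [578.5 -27.8  10. ]
nl [428.6 -21.3  10. ]
stopL [462.1 224.5  10. ]
stopR [527.4 221.3  10. ]
bevel end [488.4 208.6  60. ]
bevelshoulderL [469.8 200.   53. ]
R [507.7 198.1  53. ]
winedge far [470.4 140.3  53. ]
winedge near [468.5  66.4  60. ]
handle end [594.2 172.6 191. ]
```

View pics/w2.png

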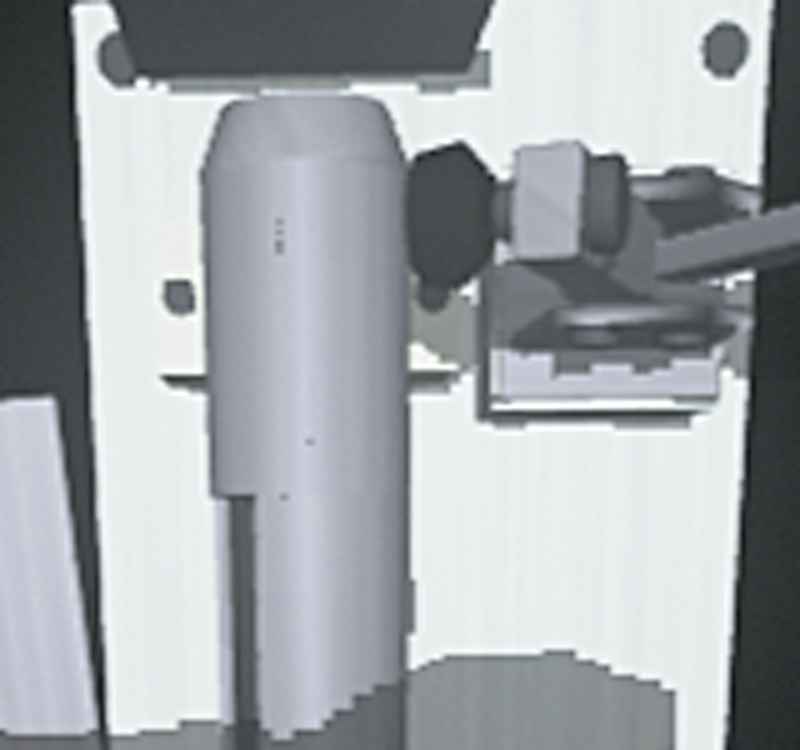

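View pics/w3.png

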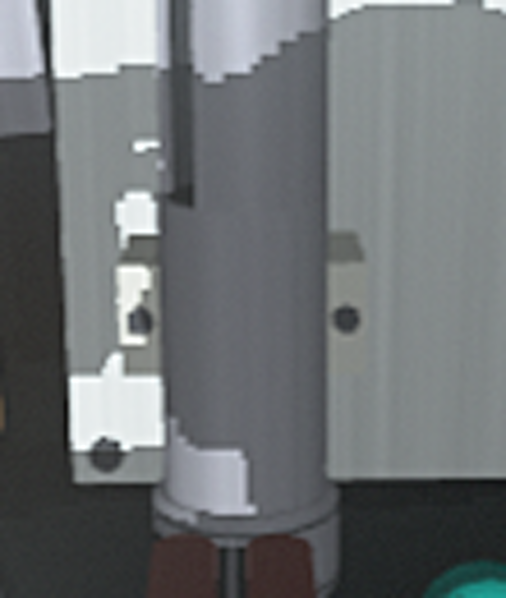

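Run:
```python
from h import *
np.set_printoptions(suppress=True)
f=imaging.grab_frame("wrist"); t=imaging.grab_frame("top"); s=imaging.grab_frame("scene")
T=lambda u,v:(120+(u+.5)/3.6-.5,150+(v+.5)/3.6-.5)
W2=lambda u,v:(220+(u+.5)/5-.5,(v+.5)/5-.5)
W3=lambda u,v:(230+(u+.5)/4.6-.5,130+(v+.5)/4.6-.5)
print(f['origin'],f['orientation'])
for nm,fr,p in [("T far",t,T(300,351.5)),("T near",t,T(620,366.5)),("W far",f,W2(308,300)),("W near",f,W3(245,400))]:
    print(nm,atz(fr,p,53).round(1))
print("stop T top edge ctr z80",atz(t,T(198,343),80),"stop bottom W",atz(f,W2(315,75),10))
print("tube bevel tip T",atz(t,T(236,348),53),"W",atz(f,W2(300,95),58), "head end T",atz(t,T(696,372),58))
print("Vnear back holes W",atz(f,W3(140,320),45),atz(f,W3(346,320),45),"far",atz(f,W2(178,297),45),atz(f,W2(432,297),45))
print("Vholes T",atz(t,T(567,412),45),atz(t,T(572,318),45),atz(t,T(292,398),45))
# tip projection
o=bot.get_obs(); print(o['position'],proj(f,o['position'])*1.4)
S=lambda u,v:(200+(u+.5)/3.6-.5,110+(v+.5)/3.6-.5)
```

```text
[478.06750312 144.34093372 398.88471495] [162.43660166  -0.00050583  -2.43530299]
T far [482.  181.9  53. ]
T near [477.9  14.3  53. ]
W far [481.1 186.4  53. ]
W near [476.3  26.3  53. ]
stop T top edge ctr z80 [483.61678316 229.88469495  80.        ] stop bottom W [484.67938815 234.68050129  10.        ]
tube bevel tip T [483.12814294 215.39083159  53.        ] W [480.97511359 220.39936164  58.        ] head end T [475.58742721 -25.15416153  58.        ]
Vnear back holes W [451.53047791  45.21227668  45.        ] [501.64013737  43.08100396  45.        ] far [455.49298211 189.0006243   45.        ] [505.62483547 186.86858783  45.        ]
Vholes T [453.77614539  41.431526    45.        ] [503.39891044  39.81909922  45.        ] [457.9842335 186.2185741  45.       ]
[471.88585952  66.88311518 237.61052509] [[384.45656668 358.74006157]]
```

Run:
```python
from h import *
np.set_printoptions(suppress=True)
f=imaging.grab_frame("wrist"); t=imaging.grab_frame("top")
T=lambda u,v:(120+(u+.5)/3.6-.5,150+(v+.5)/3.6-.5)
print(bot.get_obs()['position'],f['origin'],f['orientation'])
for n,p,z in [("cap",(765,255),15),("capb",(486,96),15),("bottleR top",(655,96),90),("same",(655,96),112),("tin",(748,560),36),("scraper handle end",(640,512),10),("bottleL",(48,435),90)]: print(n,atz(t,T(*p),z).round(0))
crop(f,"w4",200,0,220,160,3.6); crop(f,"w5",200,130,220,160,3.6)
```

```text
[471.64322931  67.85737943 237.89473782] [475.26470144 148.97028035 399.96855699] [162.57530423  -0.02003257  -1.85482326]
cap [543. -66.  15.]
capb [629.  90.  15.]
bottleR top [615.   0.  90.]
same [610.   2. 112.]
tin [379. -56.  36.]
scraper handle end [402.   0.  10.]
bottleL [436. 300.  90.]
```

View pics/w4.png

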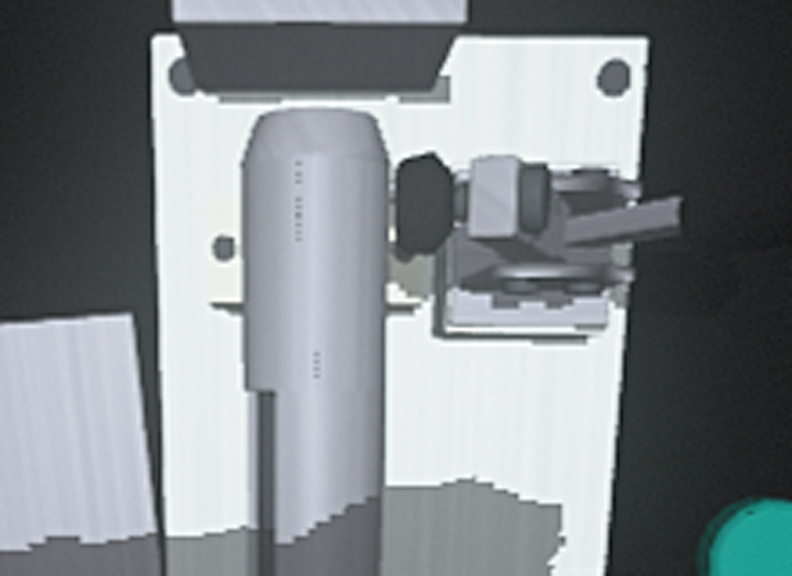

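View pics/w5.png

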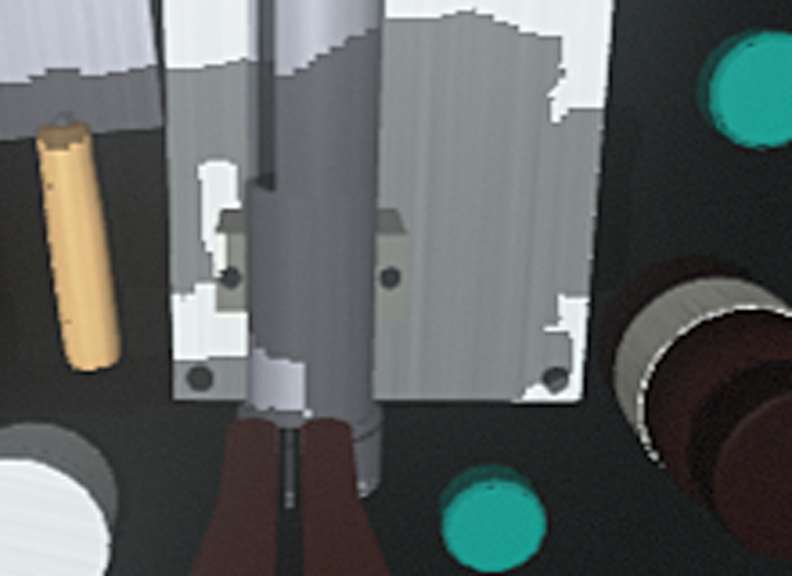

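```bash
python3 -m pendant '[{"twist":[0,0,0.3],"xyz":[0.4,-6,0],"jaw":0},{"twist":[0,0,0],"xyz":[0,-5.8,-1],"jaw":0},{"twist":[0,0,0],"xyz":[0,0,-6],"jaw":0},{"twist":[0,0,0],"xyz":[0,0,-6],"jaw":0},{"twist":[0,0,0],"xyz":[0,0,-6.2],"jaw":0}]' && python3 -m pendant '[{"twist":[0,0,0],"xyz":[0,0,0],"jaw":0},{"twist":[0,0,0],"xyz":[0,0,0],"jaw":0},{"twist":[0,0,0],"xyz":[0,0,0],"jaw":0}]'
```

```text
time: 2.58
position: [476.2, -49.9, 44.6]
eef_rot: [-89.9, -0.0, -91.3]
ft_force: [0.4, -0.0, -0.8]
gripper_width: 0.4
time: 2.95
position: [478.4, -51.3, 49.7]
eef_rot: [-89.6, -0.1, -91.4]
ft_force: [-0.1, 0.3, 0.4]
gripper_width: 0.6
```

```bash
python3 -m pendant '[{"twist":[0,0,0],"xyz":[0,1.0,0],"jaw":0},{"twist":[0,0,0],"xyz":[0,0.4,0],"jaw":0},{"twist":[0,0,0],"xyz":[0,0.4,0],"jaw":0},{"twist":[0,0,0],"xyz":[0,0,0],"jaw":0}]';python3 - <<'E'
from h import *
for i in range(3): print(bot.get_obs()['position'],bot.get_obs()['q'])
f=imaging.grab_frame("wrist"); crop(f,"w6",200,100,220,160,3.6);print(bot.get_obs()['position'],bot.get_obs()['ft_force'])
E
```

```text
time: 3.45
position: [476.3, -33.1, 45.9]
eef_rot: [-90.0, -0.0, -91.5]
ft_force: [-0.2, 0.1, -0.2]
gripper_width: 0.6
[476.26086171 -33.09557068  45.90368068] [-8.05885181e+00 -1.18481289e+01  1.04912143e+02 -2.69087002e-04
  8.69070030e+01 -6.58371438e+00]
[476.26086171 -33.09557068  45.90368068] [-8.05885181e+00 -1.18481289e+01  1.04912143e+02 -2.69087002e-04
  8.69070030e+01 -6.58371438e+00]
[476.26086171 -33.09557068  45.90368068] [-8.05885181e+00 -1.18481289e+01  1.04912143e+02 -2.69087002e-04
  8.69070030e+01 -6.58371438e+00]
[476.06535667 -33.09115905  45.6295552 ] [ 0.39509685 -0.02689413  0.24047703]
```

View pics/w6.png

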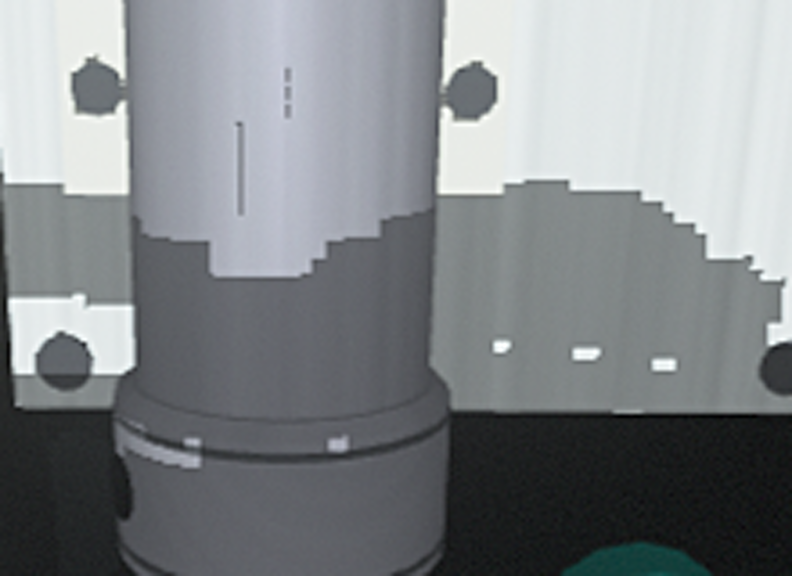

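```bash
python3 -m pendant '[{"twist":[0,0,0],"xyz":[0,0.2,0],"jaw":0},{"twist":[0,0,0],"xyz":[0,0.2,0],"jaw":0},{"twist":[0,0,0],"xyz":[0,0.2,0],"jaw":0},{"twist":[0,0,0],"xyz":[0,0.2,0],"jaw":0},{"twist":[0,0,0],"xyz":[0,0.2,0],"jaw":0}]'; python3 -m pendant '[{"twist":[0,0,0],"xyz":[0,0.15,0],"jaw":0},{"twist":[0,0,0],"xyz":[0,0.15,0],"jaw":0},{"twist":[0,0,0],"xyz":[0,0.1,0],"jaw":0},{"twist":[0,0,0],"xyz":[0,0,0],"jaw":0}]'
```

```text
time: 4.12
position: [476.3, -23.2, 45.6]
eef_rot: [-90.0, 0.0, -91.5]
ft_force: [2.6, -1.8, -0.2]
gripper_width: 0.4
time: 4.62
position: [476.2, -20.1, 45.7]
eef_rot: [-90.0, -0.1, -91.5]
ft_force: [1.5, -6.0, 0.5]
gripper_width: 0.4
```

```bash
python3 -m pendant '[{"twist":[0,0,0],"xyz":[0,0.1,0],"jaw":0},{"twist":[0,0,0],"xyz":[0,0.1,0],"jaw":0},{"twist":[0,0,0],"xyz":[0,0,0],"jaw":0}]'
```

```text
time: 5.0
position: [476.1, -20.1, 45.7]
eef_rot: [-90.0, -0.3, -91.6]
ft_force: [1.7, -12.4, -0.2]
gripper_width: 0.6
```

```bash
python3 -m pendant '[{"twist":[0,0,0],"xyz":[0,-1.2,0],"jaw":0},{"twist":[0,0,0],"xyz":[0,0,5],"jaw":0},{"twist":[0,0,0],"xyz":[-0.2,4.2,0.5],"jaw":0},{"twist":[0,0,0],"xyz":[-0.2,4.2,0],"jaw":0},{"twist":[0,0,0],"xyz":[0,0,-1.5],"jaw":0}]'; python3 -m pendant '[{"twist":[0,0,0],"xyz":[0,0,0],"jaw":0},{"twist":[0,0,0],"xyz":[0,0,0],"jaw":0}]';python3 - <<'E'
from h import *
f=imaging.grab_frame("wrist"); crop(f,"w7",0,0,560,420,1.4);o=bot.get_obs();print(o['position'],o['ft_force'],o['eef_rot'])
t=imaging.grab_frame("top"); crop(t,"top2",150,190,180,110,4.4)
E
```

```text
time: 5.62
position: [472.3, 57.1, 86.4]
eef_rot: [-89.9, 0.1, -91.3]
ft_force: [0.3, -0.9, -0.7]
gripper_width: 0.3
time: 5.88
position: [471.8, 53.9, 85.2]
eef_rot: [-90.1, -0.0, -91.6]
ft_force: [0.5, -0.0, 0.1]
gripper_width: 0.1
[472.05956829  53.85835609  85.55587408] [0.56452267 0.01364873 0.13069996] [-9.00286229e+01 -2.31158127e-03 -9.15696742e+01]
```

View pics/w7.png

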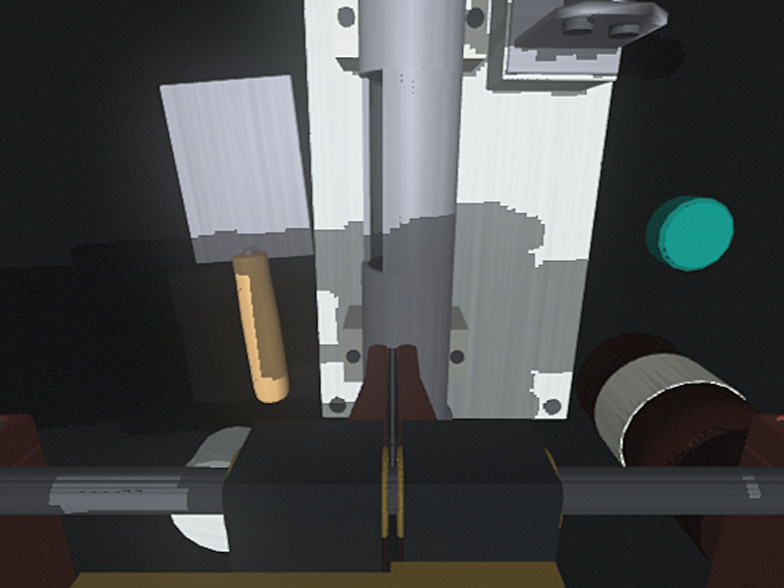

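View pics/top2.png

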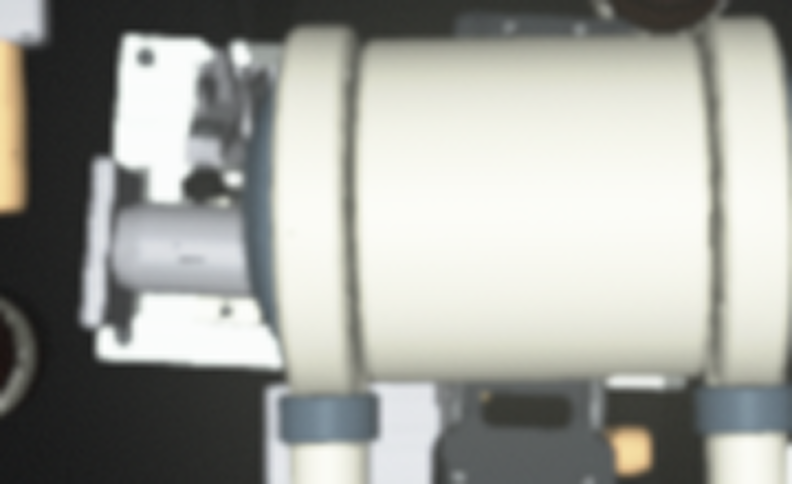

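```bash
python3 -m pendant '[{"twist":[0,0,0],"xyz":[-0.1,0,-1.0],"jaw":0},{"twist":[0,0,0],"xyz":[0,0,-0.2],"jaw":0},{"twist":[0,0,0],"xyz":[0,0,-0.1],"jaw":0},{"twist":[0,0,0],"xyz":[0,0,-0.1],"jaw":0},{"twist":[0,0,0],"xyz":[0,0,0],"jaw":0}]'
```

```text
time: 6.6
position: [471.2, 54.4, 72.8]
eef_rot: [-90.0, -0.0, -91.5]
ft_force: [-3.5, -1.5, 7.1]
gripper_width: 0.4
```

```bash
python3 -m pendant '[{"twist":[0,0,0],"xyz":[0.2,0,-0.05],"jaw":0},{"twist":[0,0,0],"xyz":[0.3,0,0],"jaw":0},{"twist":[0,0,0],"xyz":[0.3,0,0],"jaw":0},{"twist":[0,0,0],"xyz":[0.3,0,0],"jaw":0},{"twist":[0,0,0],"xyz":[0.3,0,0],"jaw":0}]';python3 -m pendant '[{"twist":[0,0,0],"xyz":[0,0,0],"jaw":0}]';python3 - <<'E'
from h import *
f=imaging.grab_frame("wrist"); crop(f,"w8",200,0,220,300,2);o=bot.get_obs();print(o['position'],o['ft_force'],o['eef_rot'])
E
```

```text
time: 7.22
position: [485.1, 54.3, 72.8]
eef_rot: [-90.0, -0.0, -91.5]
ft_force: [-4.7, -1.7, 9.1]
gripper_width: 0.5
time: 7.35
position: [485.4, 54.3, 72.7]
eef_rot: [-89.9, -0.0, -91.5]
ft_force: [-3.3, -1.5, 8.2]
gripper_width: 0.6
[485.42364231  54.31758894  72.69446156] [-3.13311404 -1.57405627  8.85778503] [-8.99314386e+01 -4.59258475e-02 -9.15026175e+01]
```

View pics/w8.png

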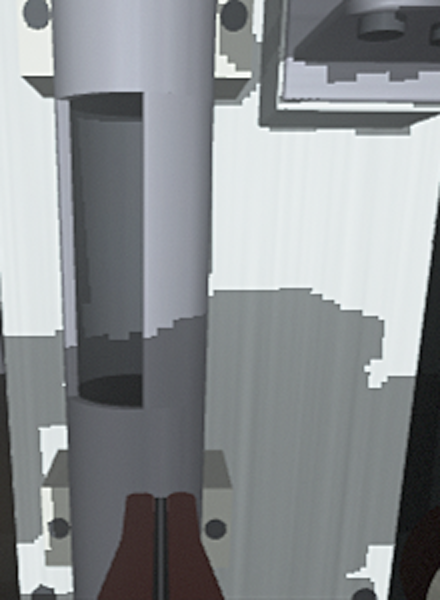

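```bash
python3 -m pendant '[{"twist":[0,0,0],"xyz":[0,0,1.0],"jaw":0},{"twist":[0,0,0],"xyz":[-1.3,0,0],"jaw":0},{"twist":[0,0,0],"xyz":[0,0,-0.7],"jaw":0},{"twist":[0,0,0],"xyz":[0,0,-0.2],"jaw":0},{"twist":[0,0,0],"xyz":[0,0,-0.1],"jaw":0}]';python3 -m pendant '[{"twist":[0,0,0],"xyz":[0,0,0],"jaw":0},{"twist":[0,0,0],"xyz":[0.3,0,0],"jaw":0},{"twist":[0,0,0],"xyz":[0.3,0,0],"jaw":0},{"twist":[0,0,0],"xyz":[0.3,0,0],"jaw":0},{"twist":[0,0,0],"xyz":[0.2,0,0],"jaw":0}]';python3 -m pendant '[{"twist":[0,0,0],"xyz":[0,0,0],"jaw":0}]'; python3 -m pendant '[{"twist":[0,0,0],"xyz":[0,0,1.5],"jaw":0},{"twist":[0,0,0],"xyz":[0,0,0],"jaw":0},{"twist":[0,0,0],"xyz":[0,0,0],"jaw":0}]';python3 - <<'E'
from h import *
f=imaging.grab_frame("wrist"); crop(f,"w9",200,0,220,160,3.6);o=bot.get_obs();print(o['position'],o['ft_force'],o['eef_rot'])
E
```

```text
time: 8.02
position: [471.8, 54.8, 72.6]
eef_rot: [-90.0, 0.0, -91.5]
ft_force: [-7.5, -0.1, 15.9]
gripper_width: 0.5
time: 8.65
position: [483.1, 54.6, 73.0]
eef_rot: [-90.0, -0.0, -91.5]
ft_force: [-5.7, -1.4, 13.4]
gripper_width: 0.3
time: 8.78
position: [483.3, 54.6, 72.9]
eef_rot: [-89.9, -0.0, -91.5]
ft_force: [-4.9, 0.2, 13.2]
gripper_width: 0.5
time: 9.15
position: [482.9, 54.7, 85.6]
eef_rot: [-90.0, -0.0, -91.5]
ft_force: [1.1, -0.1, 0.1]
gripper_width: 0.3
[482.77286209  54.71849315  85.38252169] [-0.04537258 -0.16096123  1.26512819] [-9.00593086e+01 -1.14436967e-03 -9.14966364e+01]
```

View pics/w9.png

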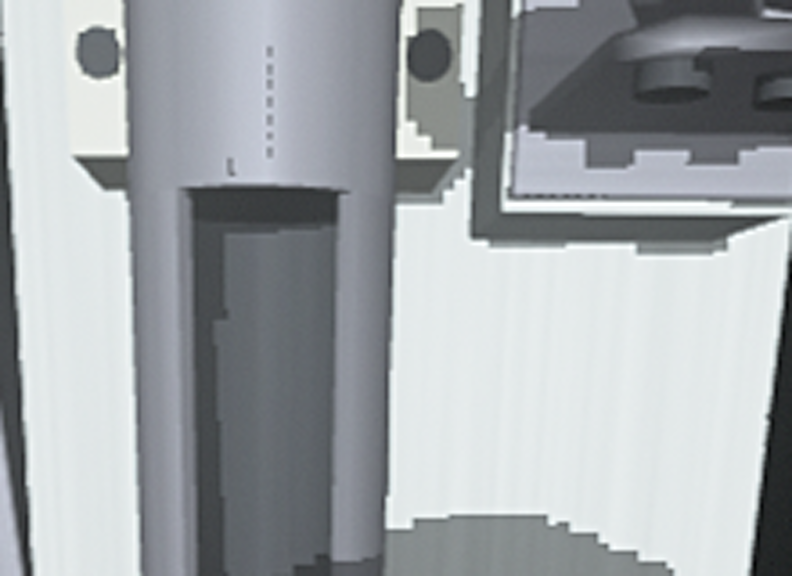

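```bash
cat > ang.py <<'E'
from h import *
import sys
def edges(f,row,show=True,u0=200,u1=420):
    g=f["pixels"][row-1:row+2,u0:u1].astype(float).mean((0,2))
    d=np.diff(cv2.GaussianBlur(g[None],(0,0),0.6)[0])
    ix=[i for i in range(1,len(d)-1) if abs(d[i])>6 and abs(d[i])>=abs(d[i-1]) and abs(d[i])>abs(d[i+1])]
    out=[]
    for i in ix:
        a,b,c=abs(d[i-1]),abs(d[i]),abs(d[i+1]); out.append((round(u0+i+.5+ .5*(a-c)/(a-2*b+c),2),int(d[i])))
    return out
def window(f,row,us,yaw=-1.7):
    sL,wL,wR,sR=us
    ex=np.array([np.cos(np.radians(yaw)),np.sin(np.radians(yaw)),0])
    ph=[]
    for u in us:
        d=ray(f,(u,row)); ph.append(np.arctan2(d@ex,-d[2]))
    m=(ph[0]+ph[3])/2; D=20/np.sin((ph[3]-ph[0])/2)
    b=[np.arcsin(np.clip(D*np.sin(p-m)/20,-1,1))-(p-m) for p in ph[1:3]]
    a=np.degrees(np.array(b)-m)
    return a.round(1),(a.mean()).round(2),'D',round(D,1),'m',round(np.degrees(m),2)
E
python3 - <<'E'
from ang import *
f=imaging.grab_frame("wrist"); print(f['origin'],f['orientation'])
for r in (62,75,90,110,130): print(r,edges(f,r))
E
```

```text
[485.84619336 136.88223562 247.70261721] [ 1.62544883e+02  1.21712914e-02 -1.57181634e+00]
62 [(np.float64(202.96), 67), (np.float64(235.7), -54), (np.float64(238.61), 7), (np.float64(248.96), -16), (np.float64(253.12), -27), (np.float64(293.65), 34), (np.float64(309.61), 76), (np.float64(330.32), -77), (np.float64(409.61), 19), (np.float64(412.3), 27), (np.float64(415.35), 13)]
75 [(np.float64(203.72), 88), (np.float64(236.22), -63), (np.float64(238.76), 8), (np.float64(249.2), -15), (np.float64(253.23), -26), (np.float64(261.78), 14), (np.float64(293.47), 24), (np.float64(306.34), -8), (np.float64(309.07), 57)]
90 [(np.float64(204.76), 84), (np.float64(236.49), -59), (np.float64(239.57), 7), (np.float64(249.47), -15), (np.float64(253.43), -26), (np.float64(259.37), 11), (np.float64(293.08), 22), (np.float64(306.44), -10), (np.float64(308.66), 80), (np.float64(416.6), -88)]
110 [(np.float64(205.72), 87), (np.float64(237.27), -62), (np.float64(239.6), 9), (np.float64(249.95), -15), (np.float64(253.74), -25), (np.float64(259.87), 12), (np.float64(292.66), 26), (np.float64(305.98), -8), (np.float64(308.59), 79), (np.float64(414.21), -92)]
130 [(np.float64(201.86), -53), (np.float64(206.8), 79), (np.float64(237.79), -54), (np.float64(240.64), 9), (np.float64(250.31), -15), (np.float64(254.13), -29), (np.float64(260.77), 14), (np.float64(292.48), 26), (np.float64(305.22), -8), (np.float64(308.52), 71), (np.float64(411.63), -89)]
```

Run:
```python
from ang import *
f=imaging.grab_frame("wrist")
for r,us in [(62,(235.7,248.96,293.65,309.61)),(75,(236.2,249.2,293.47,309.1)),(90,(236.5,249.47,293.08,308.7)),(110,(237.3,249.95,292.66,308.55)),(130,(237.8,250.3,292.48,308.5))]: print(window(f,r,us))
```

```text
(array([-35.1,  32.5]), np.float64(-1.31), 'D', np.float64(194.5), 'm', np.float64(-1.19))
(array([-35.3,  32.7]), np.float64(-1.28), 'D', np.float64(195.0), 'm', np.float64(-1.2))
(array([-35.1,  32.5]), np.float64(-1.3), 'D', np.float64(194.4), 'm', np.float64(-1.22))
(array([-35.4,  31.6]), np.float64(-1.9), 'D', np.float64(193.6), 'm', np.float64(-1.18))
(array([-35.5,  31.1]), np.float64(-2.2), 'D', np.float64(191.7), 'm', np.float64(-1.16))
```

Run:
```python
from ang import *
f=imaging.grab_frame("wrist"); crop(f,"w10",230,40,85,75,9)
for r in (62,75,100): print(f["pixels"][r,233:314].mean(1).astype(int))
```

```text
[232 235 229 164 113 128 134 140 145 145 148 155 159 164 166 170 149 131
 130 136 107  72  76  77  78  78  80  78  78  79  79  81  82  79  81  80
  80  79  77  75  76  75  74  74  72  70  75  75  78  76  75  78  78  76
  75  80  80  82  81  77  82 128 151 149 149 149 147 140 139 135 130 128
 124 118 112  99  99 205 238 231 231]
[232 234 240 197 106 124 133 138 143 146 146 151 157 162 164 166 155 134
 132 135 110  77  75  75  76  76  75  75  75  92 103 102 106 102 105 104
 106 105 108 112 112 113 112 110 109 108 107 107 105 103 106 105 105 105
 103 100  99  99  97  94 107 137 149 151 150 148 145 141 138 133 129 126
 122 117 110  92 161 228 234 231 232]
[231 233 234 232 170 109 126 135 140 145 144 146 152 158 161 165 164 142
 129 133 119  88  72  74  74  74  71  90 102 101 103 102 100 104 104 106
 105 106 107 110 112 109 111 109 108 106 108 106 104 103 103 105 104 103
 102  99  97  97  95  88 127 150 149 150 150 149 143 140 138 132 126 124
 120 113 102  90 207 239 231 230 232]
```

View pics/w10.png

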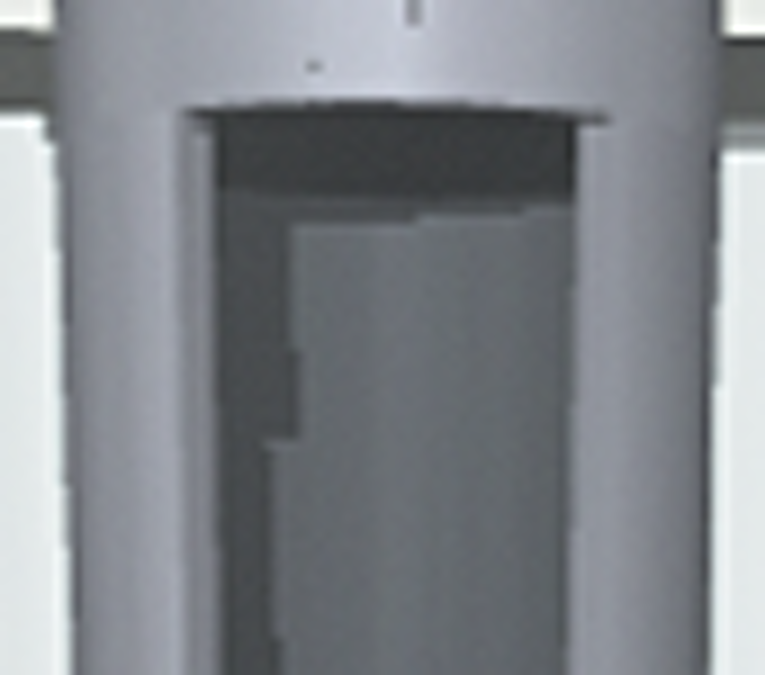

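Run:
```python
from ang import *
f=imaging.grab_frame("wrist")
print(window(f,53,(235.3,249.2,297.2,310.0)))
def inner(row,us,R=17,yaw=-1.7):
    ex=np.array([np.cos(np.radians(yaw)),np.sin(np.radians(yaw)),0])
    ph=[np.arctan2(ray(f,(u,row))@ex,-ray(f,(u,row))[2]) for u in us]
    m=(ph[0]+ph[3])/2; D=20/np.sin((ph[3]-ph[0])/2)
    a=np.degrees([np.arcsin(D*np.sin(p-m)/R)-(p-m)-m for p in ph[1:3]]); return a,a.mean()
for r,us in [(62,(235.7,253.12,293.65,309.61)),(75,(236.2,253.2,293.47,309.1)),(90,(236.5,253.43,293.08,308.7)),(110,(237.3,253.74,292.66,308.55)),(130,(237.8,254.13,292.48,308.5))]: print(inner(r,us))
```

```text
(array([-34.2,  38.4]), np.float64(2.11), 'D', np.float64(193.9), 'm', np.float64(-1.18))
(array([-34.43932528,  39.82935073]), np.float64(2.6950127273654374))
(array([-34.84117283,  40.10808154]), np.float64(2.6334543539842556))
(array([-34.60776381,  39.78405476]), np.float64(2.58814547384938))
(array([-35.24033238,  38.61359443]), np.float64(1.686631024835794))
(array([-35.19621642,  37.96980167]), np.float64(1.3867926256983552))
```

```bash
python3 -m pendant '[{"twist":[0,0,0],"xyz":[-0.2,0,5],"jaw":0},{"twist":[0,0,0],"xyz":[-0.2,4,4],"jaw":0},{"twist":[0,0,0],"xyz":[0,0,0],"jaw":0},{"twist":[0,0,0],"xyz":[0,0,0],"jaw":0},{"twist":[0,0,0],"xyz":[0,0,0],"jaw":0}]';python3 - <<'E'
from ang import *
f=imaging.grab_frame("wrist"); crop(f,"w11",220,0,150,200,4); crop(f,"w12",240,80,90,80,8)
o=bot.get_obs();print(o['position'],f['origin'],f['orientation'])
for r in (110,120,130,140,150): print(r,[(float(a),b) for a,b in edges(f,r,u0=235,u1=330)])
E
```

```text
time: 10.02
position: [478.4, 94.0, 174.2]
eef_rot: [-90.2, -0.0, -91.5]
ft_force: [0.3, 0.7, -1.3]
gripper_width: 0.7
[478.50967271  94.00367224 174.33774959] [481.90337597 176.28765861 336.47239228] [ 1.62505066e+02  1.27462652e-01 -1.61320743e+00]
110 [(258.11, -55), (260.74, 12), (303.59, -11), (306.31, 62), (312.25, -37), (317.81, 19), (321.42, -72), (325.54, 66)]
120 [(258.3, -71), (260.73, 14), (283.56, -9), (303.39, -14), (305.7, 75), (321.29, -64), (325.3, 43)]
130 [(258.3, -69), (260.74, 11), (264.43, 7), (267.98, -15), (270.06, -28), (274.68, 13), (295.71, 27), (299.71, -6), (303.29, -14), (305.66, 85)]
140 [(258.38, -66), (264.51, 7), (270.08, -29), (272.82, 7), (274.66, 9), (295.5, 26), (299.75, -6), (303.19, -11), (305.78, 20)]
150 [(258.43, -65), (264.79, 7), (270.08, -29), (272.74, 16), (283.79, -11), (295.28, 13), (305.27, 25)]
```

View pics/w11.png

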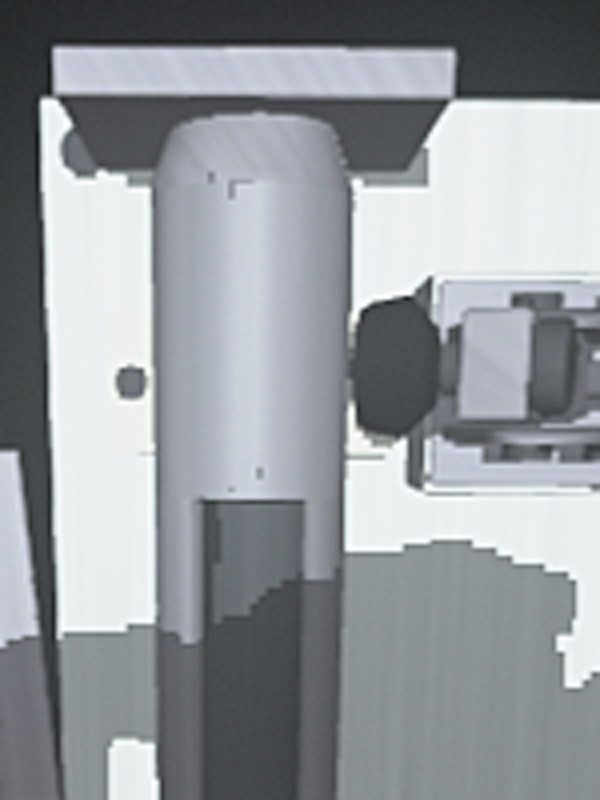

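View pics/w12.png

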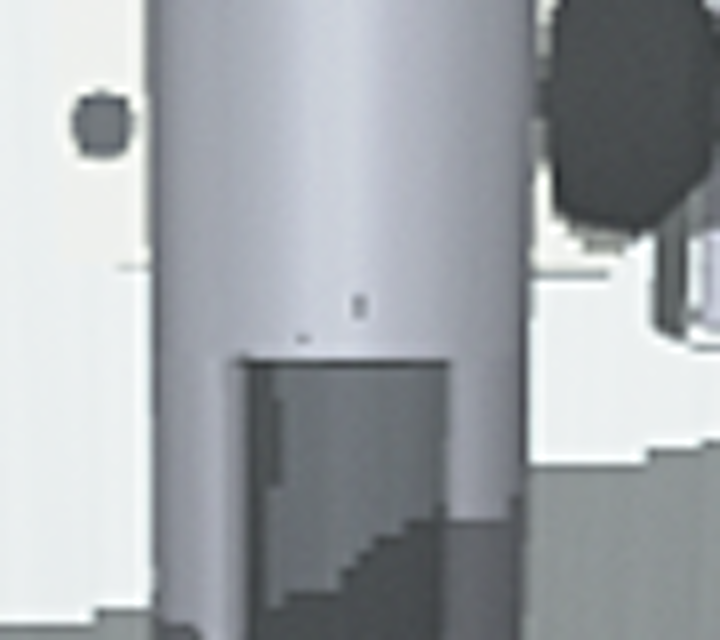

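```bash
cat >> ang.py <<'E'
def inner(f,row,us,R=17,yaw=-1.7):
    ex=np.array([np.cos(np.radians(yaw)),np.sin(np.radians(yaw)),0])
    ph=[np.arctan2(ray(f,(u,row))@ex,-ray(f,(u,row))[2]) for u in us]
    m=(ph[0]+ph[3])/2; D=20/np.sin((ph[3]-ph[0])/2)
    a=np.degrees([np.arcsin(D*np.sin(p-m)/R)-(p-m)-m for p in ph[1:3]]); return a.round(1),a.mean().round(2),D.round(1),np.degrees(m).round(2)
E
python3 - <<'E'
from ang import *
f=imaging.grab_frame("wrist"); print(f['orientation'])
for r,us in [(130,(258.3,270.06,295.71,305.66)),(140,(258.38,270.08,295.5,305.78)),(150,(258.43,270.08,295.28,305.27))]: print(inner(f,r,us))
E
```

```text
[ 1.62510668e+02  1.17983766e-01 -1.62264653e+00]
(array([-34.6,  40.6]), np.float64(3.0), np.float64(285.2), np.float64(0.23))
(array([-34.8,  39.3]), np.float64(2.26), np.float64(282.5), np.float64(0.25))
(array([-34.5,  40. ]), np.float64(2.76), np.float64(283.3), np.float64(0.22))
```

```bash
python3 -m pendant '[{"twist":[0,0,0],"xyz":[0,-4,-4],"jaw":0},{"twist":[0,0,0],"xyz":[0,0,-4.9],"jaw":0},{"twist":[0,0,0],"xyz":[0,0,-0.9],"jaw":0},{"twist":[0,0,0],"xyz":[0,0,-0.3],"jaw":0},{"twist":[0,0,0],"xyz":[0,0,-0.1],"jaw":0}]';python3 -m pendant '[{"twist":[0,0,0],"xyz":[0,0,-0.05],"jaw":0},{"twist":[0,0,0],"xyz":[0,0,0],"jaw":0}]'
```

```text
time: 10.75
position: [480.2, 55.0, 76.1]
eef_rot: [-89.8, 0.0, -91.5]
ft_force: [-0.6, -0.4, 0.3]
gripper_width: 0.4
time: 11.0
position: [479.6, 54.9, 74.7]
eef_rot: [-89.9, 0.0, -91.5]
ft_force: [0.1, -0.1, -0.3]
gripper_width: 0.5
```

```bash
python3 -m pendant '[{"twist":[0,0,0],"xyz":[0,0,-0.2],"jaw":0},{"twist":[0,0,0],"xyz":[0,0,-0.1],"jaw":0},{"twist":[0,0,0],"xyz":[0,0,0],"jaw":0}]'
```

```text
time: 11.38
position: [479.8, 54.8, 73.3]
eef_rot: [-89.8, 0.0, -91.5]
ft_force: [-3.7, 0.0, 11.6]
gripper_width: 0.7
```

```bash
python3 -m pendant '[{"twist":[0,0,0],"xyz":[-0.05,0,0],"jaw":0},{"twist":[0,0,0],"xyz":[-0.05,0,0],"jaw":0},{"twist":[0,0,0],"xyz":[0,0,0],"jaw":0}]';python3 -m pendant '[{"twist":[0,0,0],"xyz":[0,0,1.2],"jaw":0},{"twist":[0,0,0],"xyz":[-0.2,0,4],"jaw":0},{"twist":[0,0,0],"xyz":[0,4,5],"jaw":0},{"twist":[0,0,0],"xyz":[0,0,0],"jaw":0},{"twist":[0,0,0],"xyz":[0,0,0],"jaw":0}]';python3 -m pendant '[{"twist":[0,0,0],"xyz":[0,0,0],"jaw":0},{"twist":[0,0,0],"xyz":[0,0,0],"jaw":0}]';python3 - <<'E'
from ang import *
f=imaging.grab_frame("wrist"); crop(f,"w13",220,0,150,200,4)
o=bot.get_obs();print(o['position'],f['origin'],f['orientation'])
for r in (110,130,140,145,150): print(r,[(float(a),b) for a,b in edges(f,r,u0=235,u1=330)])
E
```

```text
time: 11.75
position: [479.6, 54.8, 73.3]
eef_rot: [-89.7, 0.0, -91.5]
ft_force: [0.2, -0.3, 8.9]
gripper_width: 0.7
time: 12.38
position: [475.9, 93.7, 171.0]
eef_rot: [-90.0, -0.0, -91.5]
ft_force: [-0.3, 0.4, -0.0]
gripper_width: 0.3
time: 12.62
position: [475.6, 93.2, 170.0]
eef_rot: [-90.1, -0.0, -91.5]
ft_force: [0.2, -0.0, -0.2]
gripper_width: 0.1
[475.69223373  93.2319502  170.30817802] [478.93310291 175.40225989 332.32141031] [ 1.62520555e+02  9.15752376e-02 -1.62022723e+00]
110 [(261.27, -69), (263.75, 13), (307.44, -13), (310.0, 55), (316.33, -31), (321.76, 25), (324.71, -61)]
130 [(261.35, -67), (263.47, 11), (267.58, 7), (273.16, -26), (277.79, 14), (299.53, 26), (309.59, 80)]
140 [(261.37, -66), (268.06, 7), (273.14, -27), (275.71, 11), (299.18, 25), (306.64, -9), (309.24, 30), (311.51, -14)]
145 [(261.36, -66), (267.78, 8), (273.15, -28), (275.72, 14), (290.97, -15), (298.89, 18), (303.17, -8), (309.24, 26)]
150 [(261.36, -69), (263.25, 11), (268.13, 7), (273.18, -28), (275.72, 15), (285.15, -11), (298.83, 14), (308.8, 31)]
```

View pics/w13.png

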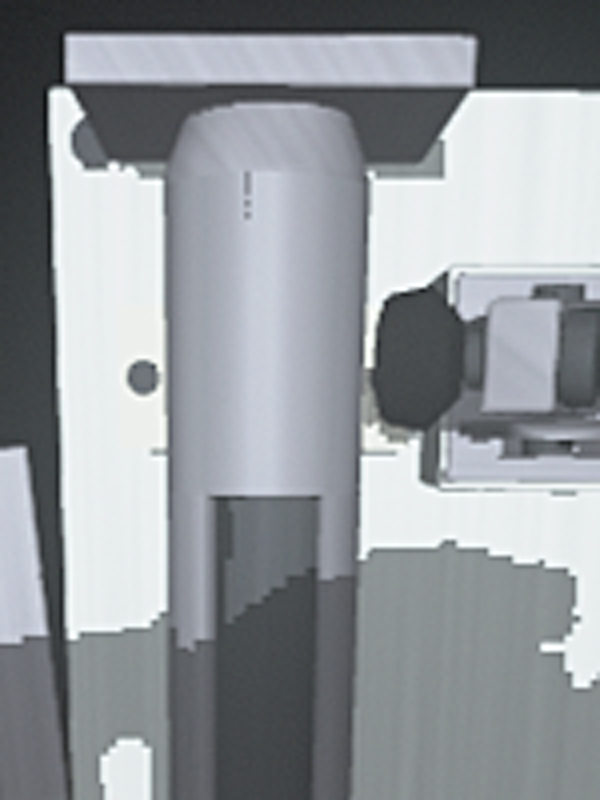

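Run:
```python
from ang import *
f=imaging.grab_frame("wrist")
for r,us in [(130,(261.35,273.16,299.53,309.59)),(140,(261.37,273.14,299.18,309.24)),(145,(261.36,273.15,298.89,309.24)),(150,(261.36,273.18,298.83,308.8))]: print(inner(f,r,us))
W=lambda u,v:(220+(u+.5)/4-.5,(v+.5)/4-.5)
print('stop bottom',atz(f,W(270,162),10),'stop top front',atz(f,W(272,86),80),'tube shoulder top',atz(f,W(265,170),73),'tip top',[atz(f,W(270,103),z).round(1) for z in (63,66,69)])
print('win far edge',atz(f,W(265,495),70),'holes',atz(f,W(144,377),45))
```

```text
(array([-35.7,  40.2]), np.float64(2.25), np.float64(280.1), np.float64(0.87))
(array([-35.5,  39.9]), np.float64(2.21), np.float64(279.8), np.float64(0.86))
(array([-35.4,  38.9]), np.float64(1.71), np.float64(278.5), np.float64(0.86))
(array([-35. ,  39.9]), np.float64(2.5), np.float64(279.8), np.float64(0.83))
stop bottom [486.52866404 230.91974921  10.        ] stop top front [485.48334694 230.58882714  80.        ] tube shoulder top [484.13122204 218.8260832   73.        ] tip top [array([485.5, 231.5,  63. ]), array([485.4, 230.9,  66. ]), array([485.4, 230.3,  69. ])]
win far edge [482.89359391 162.45024595  70.        ] holes [458.79485161 185.54573863  45.        ]
```

```bash
python3 -m pendant '[{"twist":[0,0,0],"xyz":[0.3,-4,-5],"jaw":0},{"twist":[0,0,0],"xyz":[0,0,-4],"jaw":0},{"twist":[0,0,0],"xyz":[0,0,-0.5],"jaw":0},{"twist":[0,0,0],"xyz":[0,0,-0.3],"jaw":0},{"twist":[0,0,0],"xyz":[0,0,0],"jaw":0}]';python3 -m pendant '[{"twist":[0,0,0],"xyz":[0,0,-0.15],"jaw":0},{"twist":[0,0,0],"xyz":[0,0,0],"jaw":0}]'
```

```text
time: 13.35
position: [479.9, 55.1, 76.5]
eef_rot: [-89.8, 0.0, -91.5]
ft_force: [-0.5, 0.2, -0.1]
gripper_width: 0.6
time: 13.6
position: [479.4, 54.9, 73.9]
eef_rot: [-89.9, 0.0, -91.5]
ft_force: [0.3, -0.2, -0.2]
gripper_width: 0.3
```

```bash
python3 -m pendant '[{"twist":[0,0,0],"xyz":[0,0,-0.2],"jaw":0},{"twist":[0,0,0],"xyz":[-0.06,0,0],"jaw":0},{"twist":[0,0,0],"xyz":[-0.06,0,0],"jaw":0},{"twist":[0,0,0],"xyz":[-0.06,0,0],"jaw":0},{"twist":[0,0,0],"xyz":[0,0,0],"jaw":0}]';python3 -m pendant '[{"twist":[0,0,0],"xyz":[0,0,1.2],"jaw":0},{"twist":[0,0,0],"xyz":[-0.2,0,4],"jaw":0},{"twist":[0,0,0],"xyz":[0,4,5],"jaw":0},{"twist":[0,0,0],"xyz":[0,0,0],"jaw":0},{"twist":[0,0,0],"xyz":[0,0,0],"jaw":0}]';python3 -m pendant '[{"twist":[0,0,0],"xyz":[0,0,0],"jaw":0},{"twist":[0,0,0],"xyz":[0,0,0],"jaw":0}]';python3 - <<'E'
from ang import *
f=imaging.grab_frame("wrist"); crop(f,"w14",220,0,150,200,4)
o=bot.get_obs();print(o['position'],f['origin'],f['orientation'])
for r in (130,140,145,150): print(r,[(float(a),b) for a,b in edges(f,r,u0=235,u1=330)])
E
```

```text
time: 14.22
position: [479.2, 54.9, 73.5]
eef_rot: [-89.7, 0.0, -91.5]
ft_force: [3.1, 0.6, 6.6]
gripper_width: 0.0
time: 14.85
position: [475.0, 93.7, 171.6]
eef_rot: [-90.0, -0.0, -91.5]
ft_force: [-0.0, 0.1, -1.7]
gripper_width: 0.0
time: 15.1
position: [474.7, 93.2, 170.6]
eef_rot: [-90.1, -0.0, -91.5]
ft_force: [-0.5, -0.1, 0.0]
gripper_width: 0.4
[474.80170115  93.28162279 170.87933149] [478.04571384 175.44470947 332.89225349] [ 1.62520271e+02  9.33363645e-02 -1.62017552e+00]
130 [(236.37, 81), (262.37, -66), (268.85, 7), (274.3, -26), (278.78, 15), (300.51, 26), (304.93, -6), (310.58, 80)]
140 [(236.65, 93), (262.36, -68), (264.3, 11), (268.85, 7), (274.25, -27), (300.22, 25), (304.97, -6), (308.15, -9), (310.63, 19)]
145 [(236.7, 95), (262.52, -61), (265.16, 9), (269.23, 7), (274.27, -28), (276.7, 13), (290.01, -16), (300.48, 19), (304.19, -9), (310.21, 25)]
150 [(236.68, 98), (262.51, -63), (265.1, 9), (269.09, 7), (274.27, -27), (276.44, 14), (283.88, -9), (299.82, 14), (309.76, 31)]
```

Run:
```python
from ang import *
f=imaging.grab_frame("wrist")
for r,us in [(130,(262.37,274.3,300.51,310.58)),(140,(262.36,274.25,300.22,310.4)),(145,(262.52,274.27,300.1,310.21)),(150,(262.5,274.27,299.82,309.8))]: print(inner(f,r,us))
```

```text
(array([-35.4,  40. ]), np.float64(2.28), np.float64(280.3), np.float64(1.04))
(array([-35.4,  39.4]), np.float64(2.02), np.float64(278.8), np.float64(1.04))
(array([-35.6,  39.4]), np.float64(1.92), np.float64(279.6), np.float64(1.04))
(array([-35.2,  39.6]), np.float64(2.23), np.float64(280.6), np.float64(1.01))
```

```bash
python3 -m pendant '[{"twist":[0,0,0],"xyz":[0.5,-4,-5],"jaw":0},{"twist":[0,0,0],"xyz":[0,0,-4],"jaw":0},{"twist":[0,0,0],"xyz":[0,0,-0.8],"jaw":0},{"twist":[0,0,0],"xyz":[0,0,-0.15],"jaw":0},{"twist":[0,0,0],"xyz":[0,0,0],"jaw":0}]';python3 -m pendant '[{"twist":[0,0,0],"xyz":[0,0,-0.2],"jaw":0},{"twist":[0,0,0],"xyz":[0,0,0],"jaw":0}]';python3 -m pendant '[{"twist":[0,0,0],"xyz":[-0.1,0,0],"jaw":0},{"twist":[0,0,0],"xyz":[-0.08,0,0],"jaw":0},{"twist":[0,0,0],"xyz":[0,0,0],"jaw":0}]'
```

```text
time: 15.82
position: [480.5, 55.1, 74.6]
eef_rot: [-89.9, 0.0, -91.5]
ft_force: [0.0, -0.2, -0.8]
gripper_width: 0.5
time: 16.08
position: [480.8, 55.1, 73.4]
eef_rot: [-89.9, 0.0, -91.5]
ft_force: [-2.1, 0.4, 5.2]
gripper_width: 0.3
time: 16.45
position: [479.8, 55.1, 73.4]
eef_rot: [-89.7, 0.0, -91.5]
ft_force: [4.7, 1.0, 5.7]
gripper_width: 0.3
```

```bash
python3 -m pendant '[{"twist":[0,0,0],"xyz":[0,0,1.2],"jaw":0},{"twist":[0,0,0],"xyz":[-0.3,0,4],"jaw":0},{"twist":[0,0,0],"xyz":[0,4,5],"jaw":0},{"twist":[0,0,0],"xyz":[0,0,0],"jaw":0},{"twist":[0,0,0],"xyz":[0,0,0],"jaw":0}]';python3 -m pendant '[{"twist":[0,0,0],"xyz":[0,0,0],"jaw":0},{"twist":[0,0,0],"xyz":[0,0,0],"jaw":0}]';cat >auto.py <<'E'
from ang import *
f=imaging.grab_frame("wrist"); crop(f,"w15",220,0,150,200,4)
o=bot.get_obs();print(o['position'],f['origin'],f['orientation'])
L=[]
for r in range(127,150,2):
    e=edges(f,r,u0=235,u1=330)
    sl=[a for a,b in e if b<-45][:1]; 
    il=[a for a,b in e if sl and a>sl[0]+9 and a<sl[0]+16 and b<-20]
    ir=[a for a,b in e if il and il[0]+23<a<il[0]+29 and b>12]
    sr=[a for a,b in e if ir and ir[0]+8<a<ir[0]+13 and b>15]
    if sl and il and ir and sr:
        us=(sl[0],il[-1],ir[0],sr[-1]); v=inner(f,r,us); L.append(v[1]); print(r,[float(x) for x in us],v)
print(np.mean(L),np.std(L))
E
python3 auto.py
```

```text
time: 17.08
position: [474.7, 93.8, 171.8]
eef_rot: [-90.1, -0.0, -91.5]
ft_force: [-1.0, 0.6, -0.3]
gripper_width: 0.6
time: 17.32
position: [474.7, 93.3, 171.2]
eef_rot: [-90.2, -0.0, -91.5]
ft_force: [-0.8, -1.0, 0.1]
gripper_width: 0.6
[474.8476501   93.40196288 171.5078332 ] [478.09167846 175.55986641 333.47245732] [ 1.62518396e+02  1.03990383e-01 -1.62024206e+00]
127 [262.37, 274.17, 300.53, 310.58] (array([-35.8,  40.1]), np.float64(2.14), np.float64(281.1), np.float64(1.0))
129 [262.37, 274.15, 300.51, 310.57] (array([-35.9,  40.1]), np.float64(2.09), np.float64(280.6), np.float64(1.0))
131 [262.37, 274.18, 300.25, 310.48] (array([-35.7,  39.4]), np.float64(1.83), np.float64(280.7), np.float64(1.0))
133 [262.36, 274.18, 300.14, 310.44] (array([-35.6,  39.1]), np.float64(1.72), np.float64(280.3), np.float64(0.99))
135 [262.37, 274.18, 300.19, 310.45] (array([-35.7,  39.2]), np.float64(1.78), np.float64(279.8), np.float64(1.0))
137 [262.48, 274.18, 300.21, 310.49] (array([-36. ,  39.1]), np.float64(1.54), np.float64(279.8), np.float64(1.01))
139 [262.52, 274.17, 300.16, 310.56] (array([-36.2,  38.7]), np.float64(1.23), np.float64(279.1), np.float64(1.03))
141 [262.52, 274.18, 299.85, 310.54] (array([-36.1,  37.6]), np.float64(0.73), np.float64(278.7), np.float64(1.03))
143 [262.51, 274.19, 299.76, 310.42] (array([-36. ,  37.6]), np.float64(0.83), np.float64(278.8), np.float64(1.02))
145 [262.5, 274.16, 299.77, 309.99] (array([-35.7,  38.9]), np.float64(1.62), np.float64(280.8), np.float64(0.98))
147 [262.5, 274.14, 299.83, 309.78] (array([-35.6,  39.8]), np.float64(2.11), np.float64(281.5), np.float64(0.97))
149 [262.5, 274.17, 299.82, 309.8] (array([-35.5,  39.7]), np.float64(2.1), np.float64(280.9), np.float64(0.97))
1.6433333333333335 0.4663391707997755
```

```bash
python3 -m pendant '[{"twist":[0,0,0],"xyz":[0.5,-4,-5],"jaw":0},{"twist":[0,0,0],"xyz":[0,0,-4],"jaw":0},{"twist":[0,0,0],"xyz":[0,0,-0.8],"jaw":0},{"twist":[0,0,0],"xyz":[0,0,-0.15],"jaw":0},{"twist":[0,0,0],"xyz":[0,0,0],"jaw":0}]';python3 -m pendant '[{"twist":[0,0,0],"xyz":[0,0,-0.25],"jaw":0},{"twist":[0,0,0],"xyz":[0,0,0],"jaw":0}]';python3 -m pendant '[{"twist":[0,0,0],"xyz":[-0.1,0,0],"jaw":0},{"twist":[0,0,0],"xyz":[-0.12,0,0],"jaw":0},{"twist":[0,0,0],"xyz":[0,0,0],"jaw":0}]'; python3 -m pendant '[{"twist":[0,0,0],"xyz":[0,0,1.2],"jaw":0},{"twist":[0,0,0],"xyz":[-0.3,0,4],"jaw":0},{"twist":[0,0,0],"xyz":[0,4,5],"jaw":0},{"twist":[0,0,0],"xyz":[0,0,0],"jaw":0},{"twist":[0,0,0],"xyz":[0,0,0],"jaw":0}]';python3 -m pendant '[{"twist":[0,0,0],"xyz":[0,0,0],"jaw":0},{"twist":[0,0,0],"xyz":[0,0,0],"jaw":0}]'; python3 auto.py
```

```text
time: 18.0
position: [480.8, 55.3, 75.7]
eef_rot: [-89.9, 0.0, -91.5]
ft_force: [-0.3, -0.1, 0.1]
gripper_width: 0.5
time: 18.25
position: [481.0, 55.3, 73.4]
eef_rot: [-89.9, 0.0, -91.5]
ft_force: [0.1, 0.1, 3.5]
gripper_width: 0.7
time: 18.62
position: [479.3, 55.1, 73.5]
eef_rot: [-89.8, 0.0, -91.5]
ft_force: [3.6, 0.7, 5.9]
gripper_width: 0.5
time: 19.25
position: [474.4, 93.9, 171.9]
eef_rot: [-90.1, -0.0, -91.5]
ft_force: [0.2, -0.1, -0.1]
gripper_width: 0.5
time: 19.5
position: [474.4, 93.4, 171.3]
eef_rot: [-90.2, -0.0, -91.5]
ft_force: [-0.4, 0.3, 0.3]
gripper_width: 0.4
[474.49185637  93.51270573 171.63655632] [477.75812637 175.67452367 333.61468406] [ 1.62517923e+02  1.03810187e-01 -1.62060388e+00]
127 [262.84, 274.18, 300.21, 310.69] (array([-37.1,  38.2]), np.float64(0.54), np.float64(283.2), np.float64(1.05))
129 [262.84, 274.18, 300.17, 310.65] (array([-37.1,  38.2]), np.float64(0.54), np.float64(282.9), np.float64(1.05))
131 [262.84, 274.16, 300.19, 310.65] (array([-37.2,  38.3]), np.float64(0.54), np.float64(282.4), np.float64(1.05))
133 [262.84, 274.15, 299.98, 310.62] (array([-37.2,  37.6]), np.float64(0.2), np.float64(282.1), np.float64(1.05))
135 [262.82, 274.09, 299.83, 310.58] (array([-37.3,  37.2]), np.float64(-0.06), np.float64(281.7), np.float64(1.05))
137 [262.78, 274.1, 299.81, 310.65] (array([-37.2,  36.9]), np.float64(-0.14), np.float64(280.6), np.float64(1.05))
139 [262.72, 274.09, 299.84, 310.84] (array([-37.2,  36.6]), np.float64(-0.34), np.float64(278.6), np.float64(1.07))
141 [262.72, 274.07, 299.79, 310.76] (array([-37.2,  36.6]), np.float64(-0.32), np.float64(278.6), np.float64(1.06))
143 [262.71, 274.08, 299.68, 310.55] (array([-37. ,  36.8]), np.float64(-0.1), np.float64(279.2), np.float64(1.05))
145 [262.76, 274.05, 299.69, 310.54] (array([-37.2,  36.8]), np.float64(-0.2), np.float64(279.1), np.float64(1.05))
0.06599999999999999 0.340945743484209
```

View pics/w15.png

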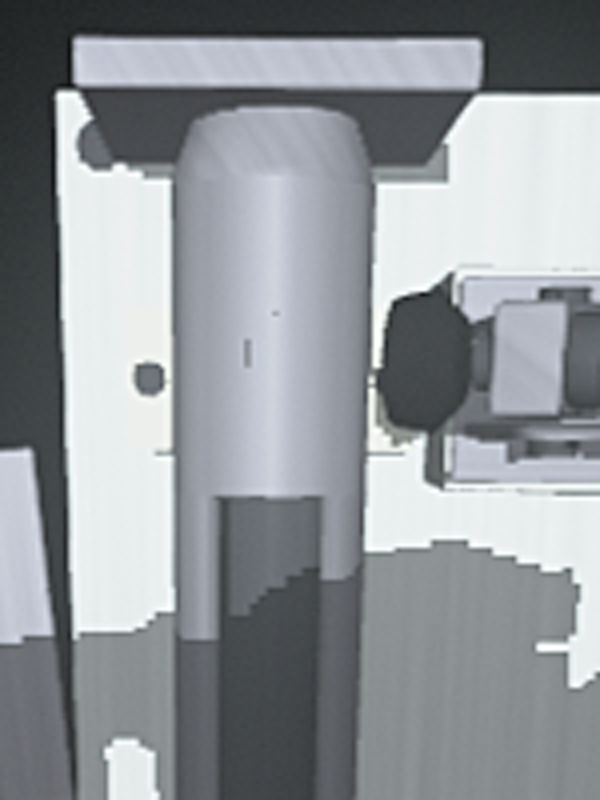

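Run:
```python
from ang import *
f=imaging.grab_frame("wrist")
crop(f,"w16",260,15,60,40,13)
W=lambda u,v:(220+(u+.5)/4-.5,(v+.5)/4-.5)
print('stop top front',atz(f,W(272,88.5),80),'bottom',atz(f,W(272,166),10),'tip top',[atz(f,W(275,106),z).round(1) for z in (63,66,69)],'win',atz(f,W(270,496),70))
crop(f,"w17",290,0,270,200,2.9)
```

```text
stop top front [484.31096111 230.76331093  80.        ] bottom [485.77966867 230.59651073  10.        ] tip top [array([485.2, 231.6,  63. ]), array([485.2, 231. ,  66. ]), array([485.1, 230.3,  69. ])] win [482.68242756 162.43655379  70.        ]
```

View pics/w16.png

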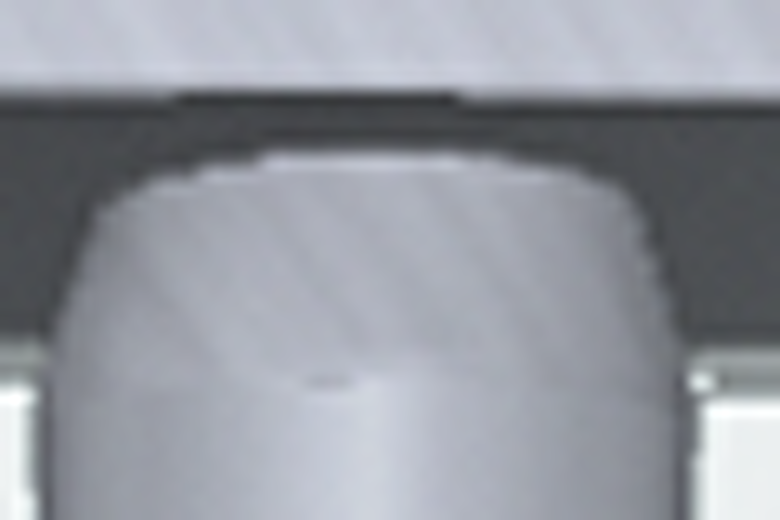

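View pics/w17.png

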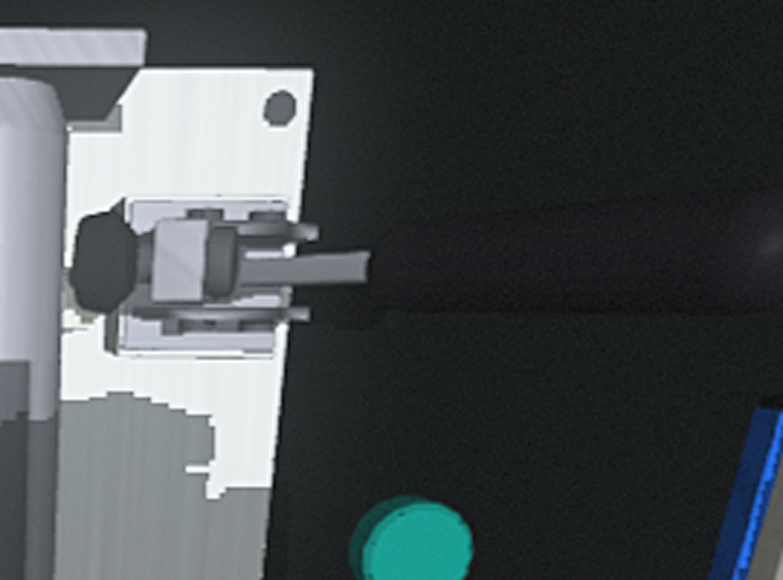

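Run:
```python
from ang import *
f=imaging.grab_frame("wrist"); t=imaging.grab_frame("top"); s=imaging.grab_frame("scene")
W=lambda u,v:(290+(u+.5)/2.9-.5,(v+.5)/2.9-.5)
a=atz(f,W(368,266),118);print(a)
o=np.array([480.0,112.0]); c,s_=np.cos(np.radians(-1.7)),np.sin(np.radians(-1.7))
print('cradle',np.array([[c,s_],[-s_,c]])@(a[:2]-o))
crop(s,"s2",270,120,120,100,6)
im=np.clip(f["pixels"][:,:,::-1].astype(int)*4,0,255).astype(np.uint8)[0:180,300:560]; cv2.imwrite("pics/w18.png",cv2.resize(im,None,fx=3,fy=3))
im=np.clip(t["pixels"][:,:,::-1].astype(int)*4,0,255).astype(np.uint8)[150:260,140:280]; cv2.imwrite("pics/t3.png",cv2.resize(im,None,fx=5,fy=5))
```

```text
[562.63264254 182.04217055 118.        ]
cradle [80.51838449 72.46274235]
```

View pics/w18.png

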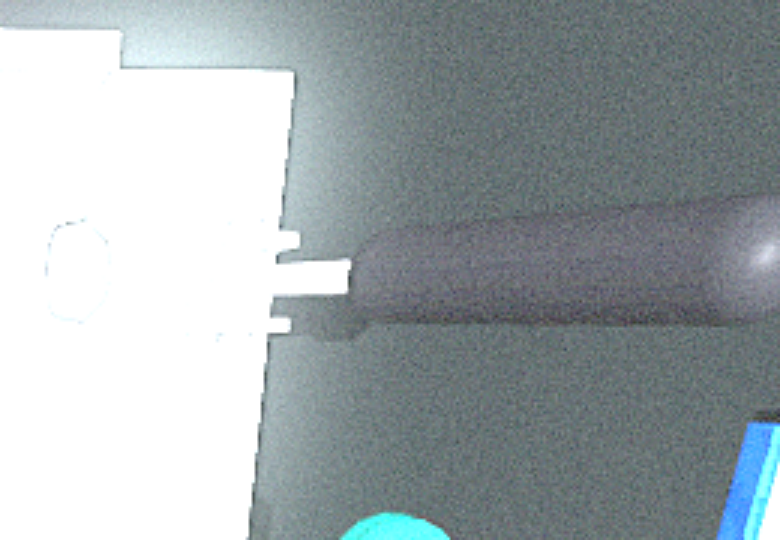

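View pics/s2.png

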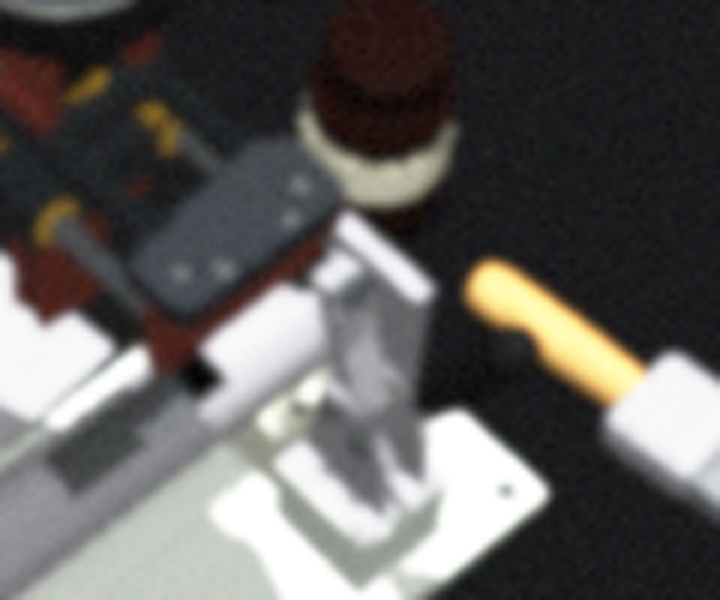

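View pics/t3.png

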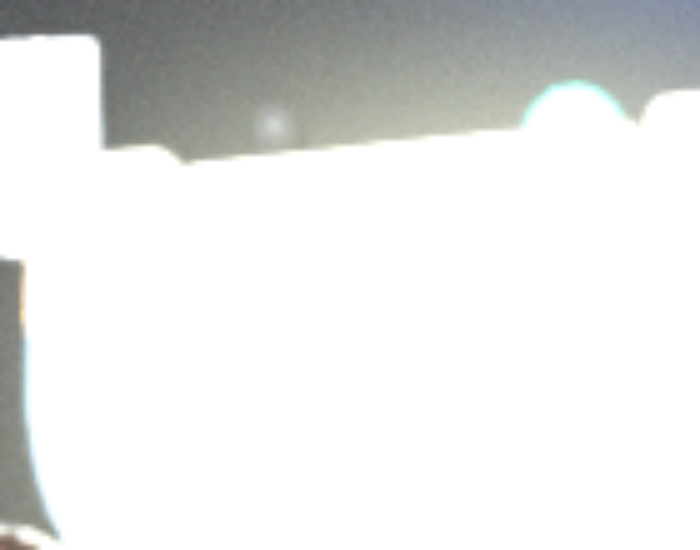

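Run:
```python
from ang import *
f=imaging.grab_frame("wrist"); t=imaging.grab_frame("top")
o=np.array([480.0,112.0]); c,s_=np.cos(np.radians(-1.7)),np.sin(np.radians(-1.7)); R2=np.array([[c,s_],[-s_,c]])
for n,fr,p,z in [("W start",f,(300+352/3,277/3),118),("W end",f,(555,85),195),("T end",t,(194.6,175),195)]:
    a=atz(fr,p,z); print(n,a.round(1),(R2@(a[:2]-o)).round(1))
# triangulate W end and T end
A=[];b=[]
for fr,p in [(f,(555,85)),(t,(194.6,175))]:
    d=ray(fr,p); d/=np.linalg.norm(d); M=np.eye(3)-np.outer(d,d); A.append(M); b.append(M@fr['origin'])
print(np.linalg.lstsq(np.vstack(A),np.hstack(b),rcond=None)[0])
```

```text
W start [563.7 181.8 118. ] [81.6 72.2]
W end [587.9 181.  195. ] [105.8  72.1]
T end [590.2 180.  195. ] [108.2  71.2]
[591.22292767 180.90521797 190.70444371]
```

```bash
python3 - <<'E'
from ang import *
t=imaging.grab_frame("top"); s=imaging.grab_frame("scene")
A=[];b=[]
for fr,p in [(t,(232,120)),(s,(390,277))]:
    d=ray(fr,p); d/=np.linalg.norm(d); M=np.eye(3)-np.outer(d,d); A.append(M); b.append(M@fr['origin'])
X=np.linalg.lstsq(np.vstack(A),np.hstack(b),rcond=None)[0]; print(X,proj(t,X),proj(s,X))
E
python3 -m pendant '[{"twist":[0,0,0],"xyz":[2,2.9,1],"jaw":0},{"twist":[0,0,0],"xyz":[3,2.9,0],"jaw":0},{"twist":[0,0,0],"xyz":[2.6,2.9,0],"jaw":0},{"twist":[0,0,0],"xyz":[0,0,-0.5],"jaw":0},{"twist":[0,0,0],"xyz":[0,0,0],"jaw":0}]'
python3 - <<'E'
from ang import *
s=imaging.grab_frame("scene"); crop(s,"s3",230,80,180,130,4.4)
w=imaging.grab_frame("wrist"); im=np.clip(w["pixels"][:,:,::-1].astype(int)*2,0,255).astype(np.uint8); cv2.imwrite("pics/w19.png",cv2.resize(im,None,fx=1.4,fy=1.4))
print(bot.get_obs()['position'],bot.get_obs()['ft_force'])
E
```

```text
[744.01464553 142.25481989  26.84501789] [[229.95026605 118.26542997]] [[387.3774554  277.53446507]]
time: 20.58
position: [550.3, 180.6, 176.9]
eef_rot: [-90.1, -0.1, -91.5]
ft_force: [-0.6, -0.2, -0.4]
gripper_width: 0.7
[550.45273554 180.27663188 178.06513522] [ 0.41308136 -0.27552989 -0.29311744]
```

View pics/s3.png

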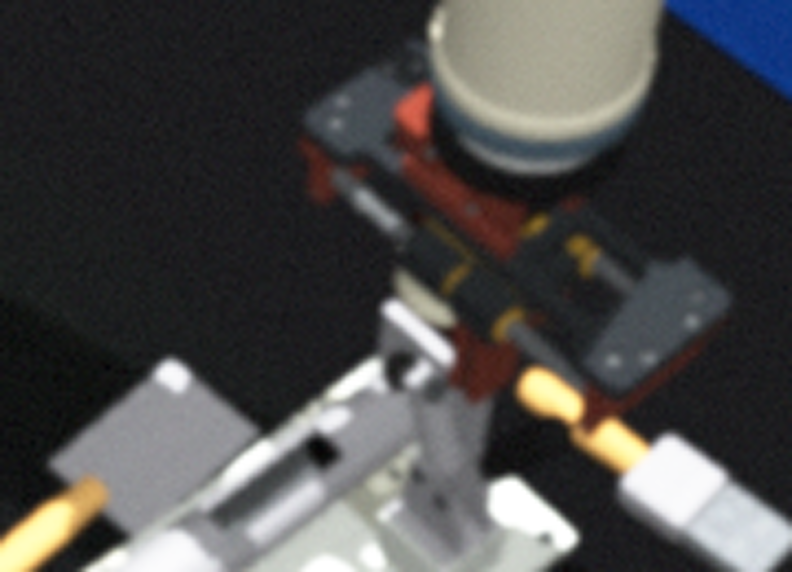

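View pics/w19.png

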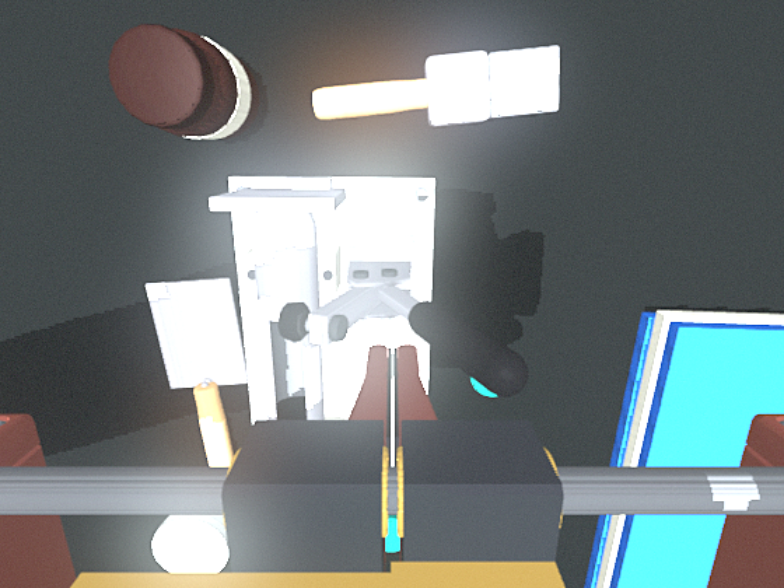

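```bash
python3 -m pendant '[{"twist":[0,0,0],"xyz":[1.4,0,-0.2],"jaw":0},{"twist":[0,0,0],"xyz":[0.9,0,-0.35],"jaw":0},{"twist":[0,0,0],"xyz":[0.9,0,-0.4],"jaw":0},{"twist":[0,0,0],"xyz":[0.7,0,-0.45],"jaw":0},{"twist":[0,0,0],"xyz":[0.7,0,-0.5],"jaw":0}]'
python3 - <<'E'
from ang import *
w=imaging.grab_frame("wrist"); im=np.clip(w["pixels"][:,:,::-1].astype(int)*2,0,255).astype(np.uint8); cv2.imwrite("pics/w20.png",cv2.resize(im,None,fx=1.4,fy=1.4))
print(bot.get_obs()['position'],bot.get_obs()['ft_force'])
E
```

```text
time: 21.3
position: [597.6, 180.9, 158.6]
eef_rot: [-90.0, -0.0, -91.5]
ft_force: [-0.3, -1.4, 3.7]
gripper_width: 0.3
[597.75726929 180.85775926 157.38925814] [-1.09218412  0.41661944  0.45042234]
```

View pics/w20.png

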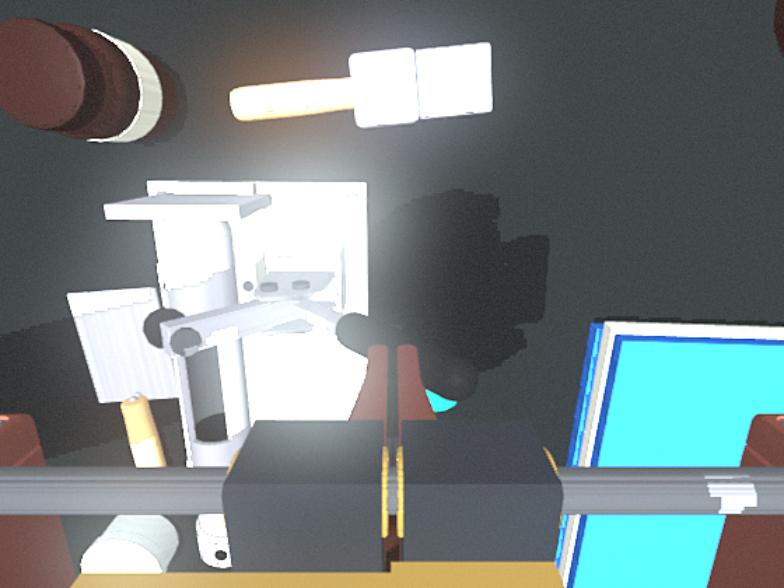

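```bash
python3 -m pendant '[{"twist":[0,0,0],"xyz":[0.6,0,-0.6],"jaw":0},{"twist":[0,0,0],"xyz":[0.6,0,-0.6],"jaw":0},{"twist":[0,0,0],"xyz":[0.5,0,-0.7],"jaw":0},{"twist":[0,0,0],"xyz":[0.5,0,-0.7],"jaw":0},{"twist":[0,0,0],"xyz":[0.35,0,-0.75],"jaw":0}]'; python3 -m pendant '[{"twist":[0,0,0],"xyz":[0.35,0,-0.75],"jaw":0},{"twist":[0,0,0],"xyz":[0.1,0,-0.25],"jaw":0},{"twist":[0,0,0],"xyz":[0,0,0],"jaw":0}]'
python3 - <<'E'
from ang import *
w=imaging.grab_frame("wrist"); im=np.clip(w["pixels"][:,:,::-1].astype(int)*2,0,255).astype(np.uint8); cv2.imwrite("pics/w21.png",cv2.resize(im,None,fx=1.4,fy=1.4))
print(bot.get_obs()['position'],bot.get_obs()['ft_force'])
E
```

```text
time: 21.98
position: [623.0, 181.1, 124.9]
eef_rot: [-90.0, 0.0, -91.5]
ft_force: [0.3, -1.3, 3.1]
gripper_width: 0.6
time: 22.35
position: [626.5, 181.2, 114.5]
eef_rot: [-90.1, -0.0, -91.5]
ft_force: [-0.8, -0.2, 0.4]
gripper_width: 0.7
[626.46042942 181.20552543 114.64253308] [-0.07704658  0.91119823  0.34246792]
```

View pics/w21.png

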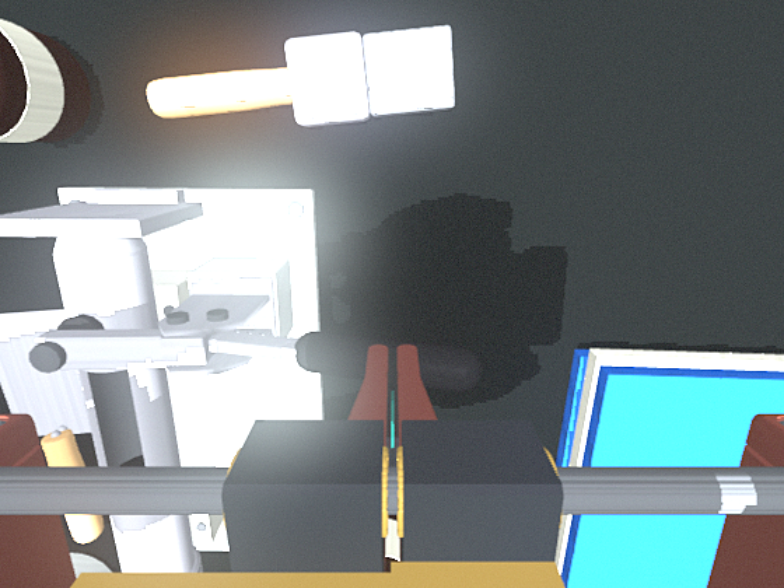

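Nearly down. Press on until the force shows its end stop.

```bash
python3 -m pendant '[{"twist":[0,0,0],"xyz":[0,0,-0.2],"jaw":0},{"twist":[0,0,0],"xyz":[0,0,-0.2],"jaw":0},{"twist":[0,0,0],"xyz":[0,0,0],"jaw":0}]';python3 -m pendant '[{"twist":[0,0,0],"xyz":[0,0,-0.15],"jaw":0},{"twist":[0,0,0],"xyz":[0,0,-0.15],"jaw":0},{"twist":[0,0,0],"xyz":[0,0,0],"jaw":0}]'
```

```text
time: 22.78
position: [627.2, 181.1, 111.6]
eef_rot: [-89.9, 0.0, -91.5]
ft_force: [1.7, 0.4, 1.3]
gripper_width: 0.7
time: 23.15
position: [627.6, 181.2, 110.0]
eef_rot: [-89.8, 0.0, -91.5]
ft_force: [1.2, -0.3, 7.3]
gripper_width: 0.8
```

```bash
python3 -m pendant '[{"twist":[0,0,0],"xyz":[0,0,-0.15],"jaw":0},{"twist":[0,0,0],"xyz":[0,0,-0.15],"jaw":0},{"twist":[0,0,0],"xyz":[0,0,0],"jaw":0}]'
```

```text
time: 23.52
position: [627.8, 181.2, 109.1]
eef_rot: [-89.7, 0.1, -91.5]
ft_force: [-2.3, -0.8, 14.1]
gripper_width: 0.3
```

```bash
python3 -m pendant '[{"twist":[0,0,0],"xyz":[0,0,-0.15],"jaw":0},{"twist":[0,0,0],"xyz":[0,0,0],"jaw":0}]'
```

```text
time: 23.78
position: [627.9, 181.3, 108.9]
eef_rot: [-89.7, 0.1, -91.5]
ft_force: [-4.1, -1.3, 19.3]
gripper_width: 0.2
```

```bash
python3 -m pendant '[{"twist":[0,0,0],"xyz":[0,0,4],"jaw":0},{"twist":[0,0,0],"xyz":[-1,0,5],"jaw":0},{"twist":[0,0,0],"xyz":[-5,-2,0],"jaw":0},{"twist":[0,0,0],"xyz":[-4.5,-3,-1],"jaw":0},{"twist":[0,0,0],"xyz":[-4.5,-3.8,-1.5],"jaw":0}]';python3 -m pendant '[{"twist":[0,0,0],"xyz":[0,0,0],"jaw":0},{"twist":[0,0,0],"xyz":[0,0,0],"jaw":0},{"twist":[0,0,0],"xyz":[0,0,0],"jaw":0}]'
python3 - <<'E'
from ang import *
f=imaging.grab_frame("wrist"); crop(f,"w22",180,0,270,200,2.9)
print(bot.get_obs()['position'],bot.get_obs()['ft_force'])
for r in range(125,165,4): print(r,[(float(a),b) for a,b in edges(f,r,u0=235,u1=330)])
s=imaging.grab_frame("scene"); crop(s,"s4",200,110,220,160,3.6)
E
```

```text
time: 24.4
position: [475.3, 92.6, 168.1]
eef_rot: [-90.0, -0.0, -91.4]
ft_force: [-0.8, -0.3, 0.8]
gripper_width: 0.3
time: 24.78
position: [478.2, 93.6, 169.7]
eef_rot: [-89.9, 0.0, -91.5]
ft_force: [0.7, 0.2, -0.5]
gripper_width: 0.3
[478.11760988  93.68253399 169.50872968] [-0.41268168  0.69463269  0.41942428]
125 [(257.5, -62), (260.1, 8), (262.9, 6), (268.64, -20), (272.39, 10), (295.38, 16), (303.38, -12), (306.01, 56)]
129 [(257.49, -63), (263.33, 7), (266.71, -12), (269.09, -30), (271.84, 13), (295.19, 21), (299.87, -6), (303.34, -11), (305.96, 57)]
133 [(257.84, -53), (260.47, 10), (263.37, 7), (266.79, -11), (269.09, -30), (271.81, 13), (294.82, 26), (299.89, -6), (303.31, -12), (305.66, 83)]
137 [(257.84, -53), (260.49, 10), (263.37, 7), (266.76, -12), (269.1, -30), (271.81, 13), (294.85, 26), (299.88, -6), (303.3, -11), (305.7, 58), (324.28, -35)]
141 [(257.82, -54), (260.44, 9), (263.42, 7), (266.84, -11), (269.07, -30), (271.81, 13), (294.8, 27), (303.36, -10), (305.88, 18)]
145 [(257.83, -55), (260.41, 10), (263.5, 8), (266.87, -11), (269.1, -31), (271.83, 14), (287.85, -12), (294.72, 28), (299.1, -11), (305.75, 27)]
149 [(257.67, -59), (260.33, 9), (263.46, 8), (266.78, -12), (269.07, -31), (272.62, 13), (282.35, -7), (286.05, -9), (294.72, 12), (305.56, 27)]
153 [(258.17, -44), (260.53, 10), (263.48, 8), (266.89, -11), (269.08, -31), (272.78, 14), (279.02, -9), (294.77, 12), (305.45, 26)]
157 [(236.29, -19), (254.28, -37), (257.83, -18), (259.29, 15), (263.5, 7), (266.84, -12), (269.12, -32), (294.52, 12), (305.24, 24)]
161 [(236.15, -13), (258.02, -26), (260.25, 8), (269.02, -17), (294.56, 11), (305.21, 25)]
```

View pics/w22.png

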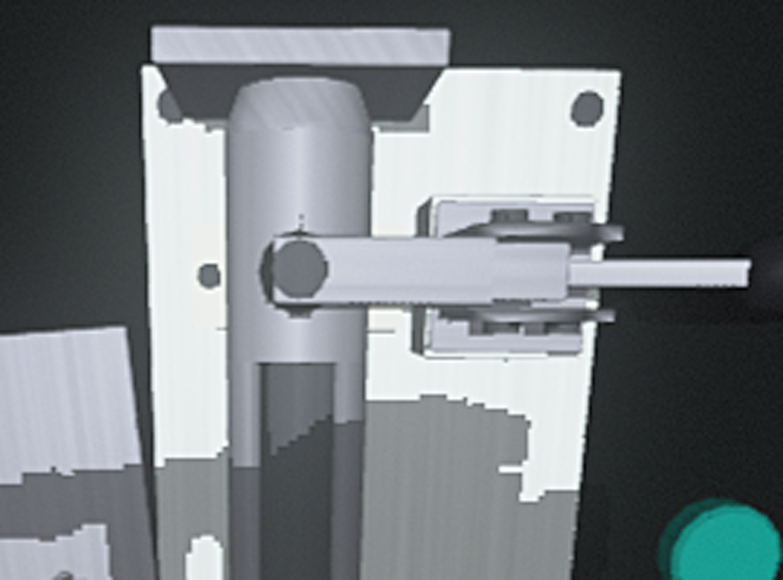

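View pics/s4.png

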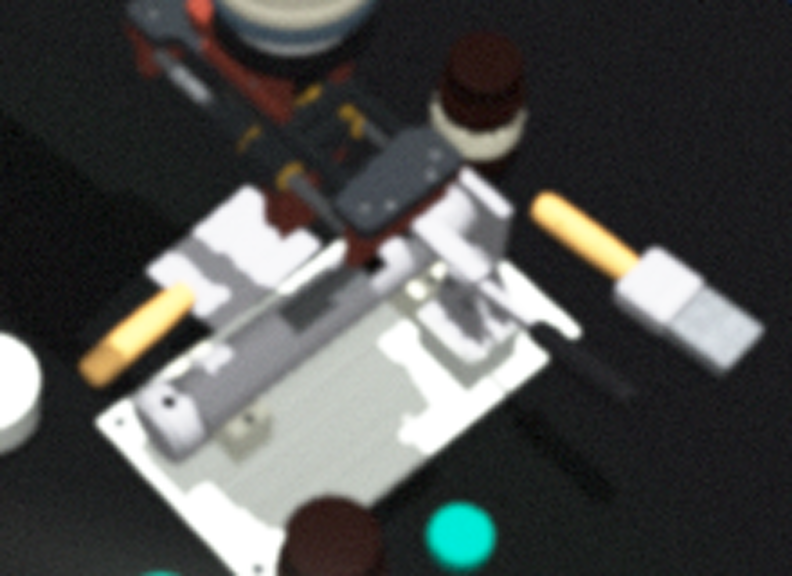

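Run:
```python
from ang import *
f=imaging.grab_frame("wrist")
for r,us in [(129,(257.6,269.09,295.1,305.9)),(133,(257.84,269.09,294.82,305.66)),(141,(257.82,269.07,294.8,305.7)),(149,(257.67,269.07,294.72,305.5)),(153,(258,269.08,294.77,305.4))]: print(inner(f,r,us))
W=lambda u,v:(180+(u+.5)/2.9-.5,(v+.5)/2.9-.5)
print('stop top front',atz(f,W(300,64.5),80),'tip top',[atz(f,W(300,76),z).round(1) for z in (63,66,69)],'win',atz(f,W(300,362),70))
crop(f,"w23",255,10,60,40,13)
```

```text
(array([-36.4,  38. ]), np.float64(0.82), np.float64(280.0), np.float64(0.4))
(array([-36.8,  37.5]), np.float64(0.34), np.float64(281.8), np.float64(0.4))
(array([-36.9,  37.3]), np.float64(0.22), np.float64(279.4), np.float64(0.41))
(array([-36.3,  37.7]), np.float64(0.71), np.float64(277.7), np.float64(0.38))
(array([-37.1,  37.9]), np.float64(0.41), np.float64(279.2), np.float64(0.41))
stop top front [484.7137035  230.44396652  80.        ] tip top [array([484.9, 231.6,  63. ]), array([484.9, 230.9,  66. ]), array([484.8, 230.3,  69. ])] win [483.19325154 162.15492396  70.        ]
```

View pics/w23.png

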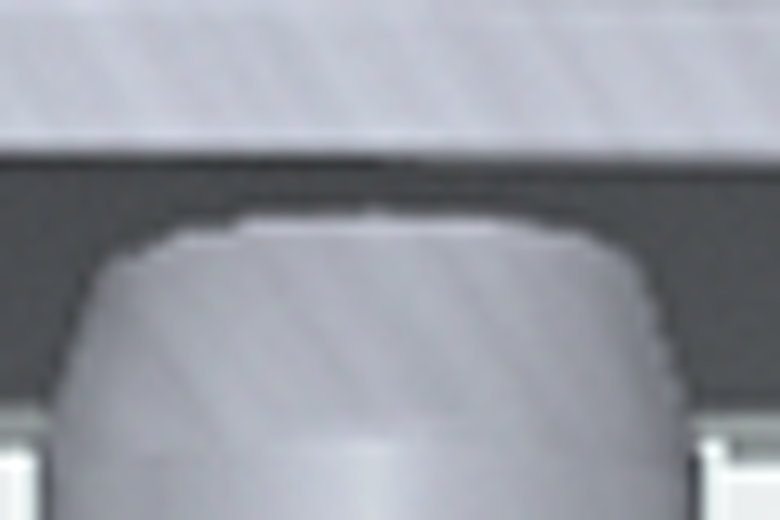

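```bash
python3 -m pendant '[{"twist":[0,0,0],"xyz":[-2,-2,5],"jaw":0},{"twist":[0,0,0],"xyz":[-3,0,4],"jaw":0},{"twist":[0,0,0],"xyz":[0,0,0],"jaw":0},{"twist":[0,0,0],"xyz":[0,0,0],"jaw":0}]'
python3 - <<'E'
from h import *
print(bot.get_obs()['time'],bot.get_obs()['ft_force']); print(bot.hand_in())
E
```

```text
time: 25.42
position: [427.4, 73.2, 258.2]
eef_rot: [-90.0, -0.0, -91.5]
ft_force: [0.9, -0.0, -0.2]
gripper_width: 0.5
25.425 [ 0.87737217 -0.0485241  -0.20663674]
the job is handed in; nothing more can be done
None
```

The tube is against the end stop with its window facing up, the clamp handle is fully down, and I handed the job in at 25.4 s with the gripper clear of everything.

I pushed the tube's free end until it stopped moving and the force climbed to 12 N. I then rolled it with fingertip strokes on its round part, needing three small back-rolls to correct a 2 to 3° overshoot. Finally I swung the handle down until it no longer moved under 19 N, and let go.

Last checks, taken with the clamp shut:
- **Window:** 0.2 to 0.8° off straight up, against an error of about half a degree in the reading.
- **Tube end:** within about 0.5 mm of the stop face in the images, which is as fine as I could measure. I did not push again after rolling, but the window's position along the tube did not shift measurably between the later pictures.
- **Handle:** about 10° above level, worked out from the fingertip's position, against 11° nominal. The pivot position behind that figure is good to a few mm.
- **Bystanders:** those in view of the scene camera appear unmoved. I did not measure them again afterwards.

No check failed.

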